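Drift the floating nest plate into line

TASK

The aluminium nest plate has crept sideways on its blue base, so their holes no longer line up. Pick up the orange-handled tapered drift, find by touch where its point goes down through both holes, and let it stand there on its own; then take it again by its handle from straight above and press it fully home so the plate is pulled into line. Leave the drift upright in the holes with its handle down on the plate, let go, and leave the other things where they are.

Things in the scene. Friction and masses are not known exactly. Their poses are not given: they have to be found in the camera images.
- drift: Tapered drift, about 0.4 kg, 132 mm long: square orange handle 32 x 32 x 52 mm, then a steel shank. Origin: centre of the handle, on the axis. x runs along the drift from tip to head (handle's free end at x = +26 mm, tip at -106 mm); y, z are square to the handle's sides. At the start it lies flat on the table on its handle, axis 16 mm up, head roughly towards the robot.
- drift_shoulder (a point): Centre of the handle's flat lower face (the shoulder), on the drift's axis, 26 mm from the handle's centre. The steel shank starts here: round, 26 mm thick for 14 mm, then tapering over 58 mm to 10 mm, then an 8 mm nose. Fully home the shoulder rests on the plate and the tip is 10 mm above the table.
- drift_tip (a point): Centre of the drift's point, on its axis, 80 mm below the shoulder. The nose is 10 mm thick, bevelled over the last 3 mm to 7 mm across. With its point in both holes the drift wedges and stands by itself, leaning by up to about 25 degrees.
- plate_hole (a point): Centre of the round 27 mm hole in the middle of the nest plate, at the plate's top, 90 mm above the table; z up, x and y along the plate's sides. The blue base under it has the same hole, but 10.5 to 12 mm off at the start, in any horizontal direction (a dark crescent seen from above): a point set down in the middle of the plate's hole lands on the base.
- nest_plate: Aluminium plate 170 mm square, 12 mm thick, lying on the fixed blue base (30 mm thick, top 78 mm above the table, free space below). Origin: centre of its underside. It stays level, slides sideways at about 4 N and stays where left. Sprung pins with orange caps stand 42 mm above it, 96 mm from the hole. Pressing takes 5 to 30 N; the drift must yield sideways to the base's hole as it sinks.
- punch: Bystander: straight thin steel punch with a square black handle 28 mm thick, 130 mm long, lying down. Not the drift. Origin: centre of its handle.
- bottle: Bystander: red bottle, 60 mm across, 170 mm high, white cap. Origin: centre of its underside.
- jar: Bystander: white jar, 64 mm across, 80 mm high. Origin: centre of its underside.
- collar: Bystander: stepped brass turned part, 60 mm across, 50 mm high. Origin: centre of its underside.
- hammer: Bystander: hammer lying down at the left.
- driver: Bystander: screwdriver lying down at the right.
Not all that is in view belongs to the job. Leave any green look-alike of the drift alone.

How it is judged:
On the way, in this order (a step that is already met when the one before it is completed fails the run):
1. the drift stands by itself, point down through both holes (tip 10 mm or more below the base's top), leaning under 40 degrees, not yet home, the gripper off it (height (world z) of drift_tip between 0.022 and 0.068 m and horizontal distance between drift_tip and plate_hole below 0.022 m and angle between drift's own x axis and vertical below 0.7 rad and contact force between the fingers and drift below 0.1 N and linear speed of drift below 0.02 m/s), for 0.2 s.
2. the drift is held again by its handle from above (fingers around the handle, tool within 25 degrees of vertical) as it goes home (height (world z) of drift_tip below 0.02 m and contact force between the fingers and drift above 2 N and distance between the grasp point and drift below 0.035 m and (angle between the grasp point's own z axis and vertical below 0.44 rad or angle between the grasp point's own z axis and vertical above 2.7 rad)), for 0.1 s.
At the end, for the whole second after the job is handed in: The drift is upright (within 3.5 degrees) in both holes, its tip on the plate hole's axis within 5 mm and its shoulder within 3 mm of the plate, at rest and let go (height (world z) of drift_tip between 0.004 and 0.013 m and angle between drift's own x axis and vertical below 0.06 rad and horizontal distance between drift_tip and plate_hole below 0.005 m and linear speed of drift below 0.01 m/s and contact force between the fingers and drift below 0.1 N); the robot touches nothing.
It fails at once if a bystander (punch, bottle, jar, collar, hammer, driver) is moved by more than 30 mm (distance of any of punch, bottle, jar, collar, hammer, driver from where it was at the start of the episode above 0.03 m).
It also fails if it takes over 72 s, if anything falls off the work surface, if the arm or the gripper's body presses on something with over 40 N, if the wrist force passes 120 N, or if a joint passes its speed limit or range.

ROBOT

A 7-joint arm with a two-finger parallel gripper is mounted at the origin on the work surface. World frame = base frame: x ahead of the robot, y to its left, z up, the work surface at z = 0. Lengths are in m, angles in rad, forces in N, time in s.
With the tool pointing down it reaches from about 0.35 to 0.9 m from the base axis. Payload 8.1 kg.
Tool frame: the origin (TCP) lies on the centre line of the jaws, within the pads' length; the fingertips stand 17 mm ahead of it and the grasp point (between the pads) lies 2 mm behind it (manip.tips_ahead is the distance from the TCP to the fingertips, in m); z points along the fingers, y is the line along which they close (so a half turn about z gives the same grasp; the last joint's range is limited). The gripper opens to 85 mm and grips with 20 to 120 N. Pads are 22 mm wide; open, the fingers measure 114 mm over their backs; the gripper's body (76 mm by 85 mm) begins 54 mm behind the grasp point. The pads swing forward as they close: fully open they stand 13 mm farther back than shut.
Start: joints at [1.097, 0.434, 0.025, 1.573, -0.012, 1.134, -0.075], TCP at [0.226, -0.583, 0.248] pointing down, gripper open.
Joint ranges: [-2.62, 2.62], [-0.44, 2.09], [-1.27, 1.32], [0.08, 2.57], [-1.32, 4.46], [0.12, 2], [-2.74, 2.74]. Speed limits (rad/s): [2.22, 2.22, 3.01, 3.01, 3.14, 3.14, 3.14].

INTERFACE

Orientations are given as a rotation vector (axis times angle).
In Python, from station import status, viewer, close_job, manip gives the robot as it stands.
- The arm moves only by the tool apply_moves, never from a script. Its argument "deltas" is a list that holds one entry, the list of rows, each a list of 6 numbers: the shift along the world's x, y, z in cm, then the turn, a rotation vector about the world's x, y, z in degrees. In form: [[[x, y, z, wx, wy, wz], ...]]. A call has 1 to 5 rows; each row shifts and turns the commanded pose from where the row before left it; what a row does not reach is not made up. A row lasts 1/12 s, in which the tool goes at most 41.7 mm and 7.16 degrees, less where a joint would pass 70% of its speed; a pose out of reach is approached as far as the arm can. A call with a gripper value outside its range is refused whole. "claw" is the finger opening in cm, from 0 to 8.54, set as the call begins (left out, the last holds). The fingers move at their own pace and stop on an object; "newtons" is the grip in N (left out, the last holds). Time passes only in rows, so rows that do not move let the fingers close. It gives the time, the measured TCP pose, the force, the opening and the grip force at its end, in the units of the state.
- status.state(): the state, without advancing time (a new reading comes with each control period).
- viewer.grab_frame(name): name is "side" or "top"; returns (picture, depth): 384x512x3 uint8, red, green, blue; 384x512 float32, m along the optical axis (not along the pixel's ray), 0 where there is no reading.
- viewer.camera_info(name): a dict with "fov_y" (degrees; the focal length in pixels is half the picture's height over the tangent of half this angle, whatever the lens; pixels are square), "cx", "cy" (the principal point, pixels), "view" (4x4, takes a point from world to camera coordinates). Camera axes: x right, y down, z forward; pixel columns grow to the right and rows downward; lengths in m; the calibration is good to about 2 mm. A picture is of the moment at which its call begins. camera_info takes no time and is no camera call.
- close_job(): hands the job in; it is judged then, once.
The state is a dict: "clock": time; "q": joint angles; "qd": joint speeds; "joint_torque": joint torques, N m; "tcp_pos": TCP position; "ee_rot": TCP orientation; "contact_force": force on the tool from outside, world axes, zero at the start; "torque": the same for the moment, N m; "finger_gap": finger opening in m; "grip_force": force on a finger pad.
Only numpy, scipy, OpenCV 4.12 (cv2) and the standard library are available. Lean on these libraries where they do the work, as an engineer would, in place of code of your own. Each camera call takes 0.05 s, during which the arm holds its last target. There are 200 camera calls.

## Working session

There is one attempt and no reset: what is moved stays moved. The work goes in short steps, Python scripts to look and compute and a tool call to move; the robot and the scene stay as the last step left them, time stands still between calls to the robot, and variables do not carry over. Pictures are saved under pics/ and viewed, at most 10 in all, crops included, and the job is handed in when it is done.

Besides the shell and the picture viewer there is one more tool, called after "Call:" by a JSON object that holds its "fn" and its "kwargs". apply_moves: Moves the arm, as the interface text tells. Its arguments: {"type":"object","properties":{"deltas":{"type":"array"},"claw":{"type":"number"},"newtons":{"type":"number"}},"required":["deltas"]}

```bash
mkdir -p pics; ls; python3 - <<'E'
from station import status, viewer, manip
import cv2, numpy as np
s=status.state(); print(s)
for n in ("top","side"):
    im,d=viewer.grab_frame(n); cv2.imwrite(f"pics/{n}0.png",im[:,:,::-1]); np.savez(f"pics/{n}0.npz",im=im,d=d)
    print(n,viewer.camera_info(n))
E
```

```text
pics
{'clock': 0.0, 'q': array([ 1.09740269,  0.43520814,  0.02499037,  1.57411539, -0.01162668,
        1.13399221, -0.07510795]), 'qd': array([-0.0003219 ,  0.00054857, -0.00046929,  0.00069863,  0.0005076 ,
        0.00178057, -0.00167079]), 'joint_torque': array([ 1.13147333e-03, -6.70472646e+01,  1.02556698e+00, -3.16215134e+01,
        1.55926973e-02,  1.24081766e-02, -1.91322499e-05]), 'tcp_pos': array([ 0.22624305, -0.58209239,  0.24752829]), 'ee_rot': array([-3.08628969e+00, -5.78667660e-01,  6.49715512e-04]), 'contact_force': array([-0.23418511,  0.81085449,  0.06841974]), 'torque': array([-0.01681961,  0.02676488, -0.02647484]), 'grip_force': 0.0, 'finger_gap': 0.08519268095602332}
top {'fov_y': 49.387073441316495, 'cx': 264.94195321064467, 'cy': 189.35904895584306, 'view': array([[-0.01419156, -0.99988623, -0.005112  , -0.05089979],
       [-0.99325832,  0.01468537, -0.114988  ,  0.55891455],
       [ 0.11504999,  0.00344568, -0.99335373,  1.44322571],
       [ 0.        ,  0.        ,  0.        ,  1.        ]])}
side {'fov_y': 48.39906614923155, 'cx': 256.1751559741633, 'cy': 188.8635854624559, 'view': array([[ 0.99960114, -0.02317895, -0.01613395, -0.54014696],
       [-0.0275462 , -0.67426435, -0.73797614,  0.067602  ],
       [ 0.00622696,  0.73812622, -0.67463391,  1.55241151],
       [ 0.        ,  0.        ,  0.        ,  1.        ]])}
```

View pics/top0.png

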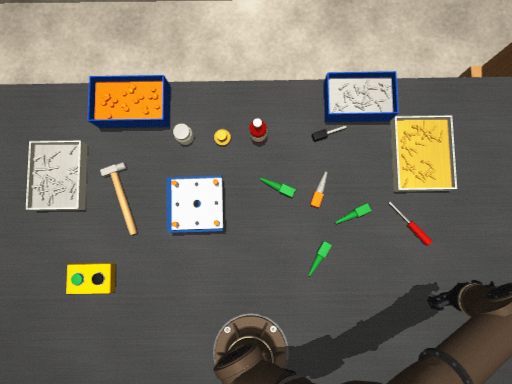

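View pics/side0.png

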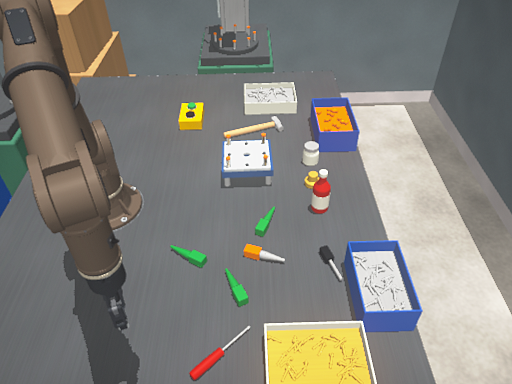

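The top view shows the drift with its handle at (316,200) and tip at (325,173). The plate is centred at (196,204), with the hole at (197,204). Next I'll measure both by ray casting.

```bash
cat > h.py <<'E'
import numpy as np, cv2
from station import status, viewer, manip
def ray(cam,u,v):
    c=viewer.camera_info(cam); f=192/np.tan(np.radians(c['fov_y']/2)); V=np.array(c['view'])
    R,t=V[:3,:3],V[:3,3]
    return -R.T@t, R.T@np.array([(u-c['cx'])/f,(v-c['cy'])/f,1])
def onplane(cam,u,v,z):
    o,d=ray(cam,u,v); return o+d*(z-o[2])/d[2]
def cross(a,b):   # (cam,u,v) twice: nearest point, gap
    (o1,d1),(o2,d2)=ray(*a),ray(*b)
    s=np.linalg.lstsq(np.c_[d1,-d2],o2-o1,rcond=None)[0]
    p,q=o1+s[0]*d1,o2+s[1]*d2; return (p+q)/2,np.linalg.norm(p-q)
def cloud(cam,d,mask):
    c=viewer.camera_info(cam); f=192/np.tan(np.radians(c['fov_y']/2)); V=np.array(c['view'])
    v,u=np.nonzero(mask&(d>0)); z=d[v,u]
    P=np.c_[(u-c['cx'])/f*z,(v-c['cy'])/f*z,z]
    return (P-V[:3,3])@V[:3,:3]
def orange(im):
    h=cv2.cvtColor(im,cv2.COLOR_RGB2HSV); return cv2.inRange(h,(5,150,120),(20,255,255))>0
E
python3 - <<'E'
from h import *
np.set_printoptions(precision=4,suppress=True)
for n,(u0,u1,v0,v1),(pu0,pu1,pv0,pv1) in (("top",(300,340,165,215),(160,230,170,240)),("side",(235,295,235,272),(215,280,125,190))):
    z=np.load(f"pics/{n}0.npz"); im,d=z['im'],z['d']
    m=orange(im); w=np.zeros_like(m); w[v0:v1,u0:u1]=1; k=m&w
    P=cloud(n,d,k); top=P[P[:,2]>0.025]
    print(n,k.sum(),"handle",P.mean(0),"zmax",np.percentile(P[:,2],[5,50,95]),len(top), top.mean(0))
    r=cv2.minAreaRect(np.argwhere(k)[:,::-1].astype(np.float32)); print(r)
    print('centre on z',onplane(n,*r[0],0.032 if n=='top' else 0.026))
    g=im.astype(int); sh=w.astype(bool)&(g.min(2)>100)&(g.max(2)-g.min(2)<60)
    S=cloud(n,d,sh);Pz=S[S[:,2]>0.004]; print("shank",sh.sum(),S.min(0),S.max(0),S.mean(0))
    rs=cv2.minAreaRect(np.argwhere(sh)[:,::-1].astype(np.float32)); print(rs)
    A=np.vstack([P,S])[:,:2]; print("axis", np.linalg.svd(A-A.mean(0))[2][0])
    # plate
    w=np.zeros_like(m); w[pv0:pv1,pu0:pu1]=1
    white=w.astype(bool)&(g.min(2)>150)
    Q=cloud(n,d,white); Q=Q[(Q[:,2]>.08)&(Q[:,2]<.1)]
    R=cv2.minAreaRect(Q[:,:2].astype(np.float32)); print("plate",len(Q),np.median(Q[:,2]),R)
    caps=w.astype(bool)&m; nn,l,st,ce=cv2.connectedComponentsWithStats(caps.astype(np.uint8))
    for i in range(1,nn):
        if st[i,4]>3: print('cap',st[i,4],ce[i],onplane(n,*ce[i],.132),cloud(n,d,l==i).mean(0))
    blk=w.astype(bool)&(g.max(2)<110); nn,l,st,ce=cv2.connectedComponentsWithStats(blk.astype(np.uint8))
    for i in range(1,nn):
        if 5<st[i,4]<200: print('dark',st[i],ce[i],onplane(n,*ce[i],.09))
    crop=im[pv0:pv1,pu0:pu1,::-1]; cv2.imwrite(f"pics/plate_{n}.png",cv2.resize(crop,None,fx=6,fy=6,interpolation=cv2.INTER_NEAREST))
a=cv2.imread("pics/plate_top.png");b=cv2.imread("pics/plate_side.png")
H=400; cv2.imwrite("pics/plates.png",np.hstack([cv2.resize(a,(400,400)),cv2.resize(b,(400,400))]))
E
```

```text
top 145 handle [ 0.5217 -0.2408  0.03  ] zmax [0.0022 0.0322 0.0372] 132 [ 0.5213 -0.2392  0.0325]
((316.54998779296875, 198.85000610351562), (9.803058624267578, 14.546475410461426), 18.43494987487793)
centre on z [ 0.5218 -0.2403  0.032 ]
shank 118 [ 0.5467 -0.285  -0.0073] [ 0.6252 -0.2402  0.0339] [ 0.58   -0.2628  0.0212]
((323.420654296875, 181.6685791015625), (7.185325622558594, 21.502750396728516), 25.201122283935547)
axis [-0.9326  0.361 ]
plate 2294 0.09065576143969051 ((0.5082949995994568, 0.17408156394958496), (0.1723373979330063, 0.17044252157211304), 1.0278722047805786)
cap 18 [214.9444 181.1111] [0.5764 0.1053 0.132 ] [0.5764 0.1053 0.1321]
cap 17 [173.8824 182.4118] [0.5741 0.241  0.132 ] [0.5739 0.2407 0.1336]
cap 19 [216.     222.2105] [0.441 0.102 0.132] [0.4411 0.1024 0.1285]
cap 19 [174.1053 223.5789] [0.4385 0.2388 0.132 ] [0.4385 0.2389 0.1314]
dark [194 200   4   7  23] [195.6522 203.087 ] [0.5081 0.1759 0.09  ]
dark [176 203   3   2   6] [177.  203.5] [0.5076 0.2391 0.09  ]
dark [215 202   3   2   6] [216.  202.5] [0.5091 0.107  0.09  ]
side 182 handle [ 0.522
[... 162 characters left out ...]
.03624439239502)
centre on z [ 0.5223 -0.2443  0.026 ]
shank 1924 [ 0.4655 -0.3101 -0.0054] [ 0.6634 -0.1513  0.0359] [ 0.5663 -0.2349  0.0055]
((264.5, 253.0), (36.0, 59.0), 90.0)
axis [0.9994 0.0346]
plate 1219 0.09406811959081093 ((0.5078462958335876, 0.1804446578025818), (0.1739765852689743, 0.19085392355918884), 0.6193472743034363)
cap 11 [263.3636 134.1818] [0.5759 0.2451 0.132 ] [0.5762 0.2568 0.1237]
cap 13 [227.9231 136.    ] [0.4394 0.2393 0.132 ] [0.4385 0.2513 0.1234]
cap 11 [265.1818 156.1818] [0.5776 0.1076 0.132 ] [0.5775 0.105  0.1341]
cap 12 [227.6667 157.75  ] [0.4419 0.1044 0.132 ] [0.4422 0.1    0.1355]
dark [276 129   3   3   6] [276.8333 130.    ] [0.6337 0.3315 0.09  ]
```

View pics/plates.png

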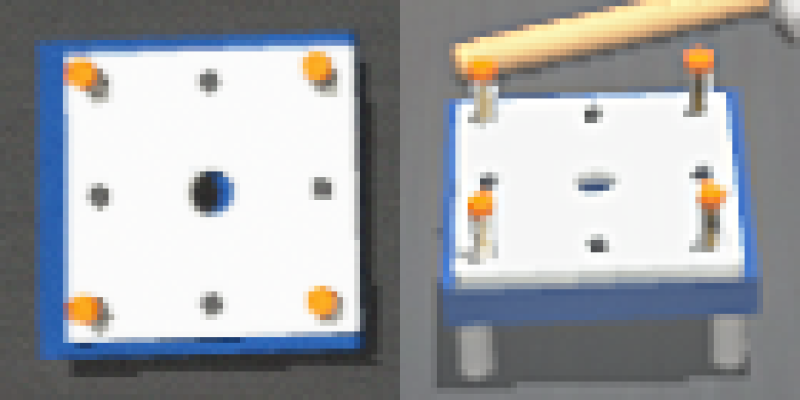

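The crops show the plate hole with dark on its left (+y) half, so the base hole is off towards +y. Now I'll compute the offset and the approach.

```bash
python3 - <<'E'
from h import *
from scipy.spatial.transform import Rotation as R
np.set_printoptions(precision=4,suppress=True)
print(manip.tips_ahead)
z=np.load("pics/top0.npz"); im,d=z['im'],z['d']; g=im.astype(float)
H=cv2.cvtColor(im,cv2.COLOR_RGB2HSV)
c=g[194:214,187:207]; notwhite=1-np.clip((c[:,:,0]-30)/(255-30),0,1)   # red channel: white vs blue/dark
notwhite[notwhite<.1]=0
vv,uu=np.mgrid[194:214,187:207]
hc=np.array([(uu*notwhite).sum(),(vv*notwhite).sum()])/notwhite.sum(); print('hole px',hc,notwhite.sum(),onplane('top',*hc,.09))
dark=notwhite*np.clip(1-(c[:,:,2]-20)/120,0,1); dc=np.array([(uu*dark).sum(),(vv*dark).sum()])/dark.sum(); print('dark',dc,dark.sum(),onplane('top',*dc,.078))
base=np.zeros(H.shape[:2],np.uint8); base[165:245,155:235]=((cv2.inRange(H,(100,120,60),(130,255,255))>0)|(g.min(2)>150))[165:245,155:235]
ct=max(cv2.findContours(base,0,1)[0],key=cv2.contourArea); r=cv2.minAreaRect(ct); print('base',r,onplane('top',*r[0],.078))
s=status.state(); M=R.from_rotvec(s['ee_rot']).as_matrix(); print('x heading',np.degrees(np.arctan2(M[1,0],M[0,0])))
E
```

```text
0.017
hole px [196.6044 203.1904] 41.2 [0.5077 0.1727 0.09  ]
dark [195.6436 203.1452] 15.16637037037037 [0.5089 0.178  0.078 ]
base ((194.01248168945312, 203.88668823242188), (55.93864059448242, 56.390018463134766), 88.15238952636719) [0.5065 0.1835 0.078 ]
x heading 21.242167871993047
```

Call:
{"fn": "apply_moves", "kwargs": {"deltas": [[[1.1,1.85,-0.3,0,0,6.87],[1.1,1.85,-0.3,0,0,6.87],[1.1,1.85,-0.3,0,0,6.87],[1.1,1.85,-0.3,0,0,6.87],[1.1,1.85,-0.3,0,0,6.87]]], "claw": 6, "newtons": 90}}

```text
clock: 0.52
tcp_pos: [0.2817, -0.4889, 0.2328]
ee_rot: [-2.774, -1.473, 0.0]
contact_force: [-0.4, -0.8, 0.1]
finger_gap: 0.0601
grip_force: 0.0
```

Call:
{"fn": "apply_moves", "kwargs": {"deltas": [[[1.1,1.85,-0.3,0,0,6.87],[1.1,1.85,-0.3,0,0,6.87],[1.1,1.85,-0.3,0,0,6.87],[1.1,1.85,-0.3,0,0,6.87],[1.1,1.85,-0.3,0,0,6.87]]]}}

```text
clock: 0.93
tcp_pos: [0.3366, -0.3965, 0.2179]
ee_rot: [-2.216, -2.226, 0.0]
contact_force: [0.2, -0.0, -0.4]
finger_gap: 0.0595
grip_force: 0.0
```

Call:
{"fn": "apply_moves", "kwargs": {"deltas": [[[1.1,1.85,-0.3,0,0,6.87],[1.1,1.85,-0.3,0,0,6.87],[1.1,1.85,-0.3,0,0,6.87],[1.1,1.85,-0.3,0,0,6.87],[1.1,1.85,-0.3,0,0,6.87]]]}}

```text
clock: 1.35
tcp_pos: [0.3916, -0.304, 0.203]
ee_rot: [-1.46, -2.781, -0.0]
contact_force: [0.3, -0.3, -0.3]
finger_gap: 0.0596
grip_force: 0.0
```

Call:
{"fn": "apply_moves", "kwargs": {"deltas": [[[1.1,1.85,-0.3,0,0,6.87],[1.1,1.85,-0.3,0,0,6.87],[1.1,1.85,-0.3,0,0,6.87],[1.1,1.85,-0.3,0,0,6.87],[1.1,1.85,-0.3,0,0,6.87]]]}}

```text
clock: 1.77
tcp_pos: [0.4466, -0.2116, 0.188]
ee_rot: [-0.573, -3.088, -0.0]
contact_force: [-0.1, 0.8, 0.1]
finger_gap: 0.0601
grip_force: 0.0
```

Call:
{"fn": "apply_moves", "kwargs": {"deltas": [[[0,0,-0.8,-2.36,-5.98,0],[0,0,-0.8,-2.36,-5.98,0],[0,0,-0.8,-2.36,-5.98,0],[0,0,-0.8,-2.36,-5.98,0],[0,0,-0.8,-2.36,-5.98,0]]]}}

```text
clock: 2.18
tcp_pos: [0.4406, -0.2181, 0.1529]
ee_rot: [0.508, 2.646, -0.144]
contact_force: [-1.1, 0.0, -0.9]
finger_gap: 0.06
grip_force: 0.0
```

Call:
{"fn": "apply_moves", "kwargs": {"deltas": [[[0,0,-1.5,-2.36,-5.98,0],[0,0,-1.5,-2.36,-5.98,0],[0,0,-1.4,0,0,0],[0,0,0,0,0,0]]]}}

```text
clock: 2.52
tcp_pos: [0.4372, -0.2332, 0.1355]
ee_rot: [0.521, 2.623, -0.208]
contact_force: [-0.5, 0.0, -0.3]
finger_gap: 0.0603
grip_force: 0.0
```

```bash
python3 - <<'E'
from h import *
from scipy.spatial.transform import Rotation as R
np.set_printoptions(precision=4,suppress=True)
s=status.state(); print(s['tcp_pos'],s['q']); print(R.from_rotvec(s['ee_rot']).as_matrix())
for n in("top","side"):
    im,d=viewer.grab_frame(n)
    cv2.imwrite(f"pics/{n}1.png",im[:,:,::-1])
a,b=cv2.imread("pics/top1.png"),cv2.imread("pics/side1.png")
cv2.imwrite("pics/c1.png",np.hstack([cv2.resize(a[140:280,230:370],(400,400)),cv2.resize(b[170:310,180:320],(400,400))]))
E
```

```text
[ 0.4372 -0.2332  0.1355] [ 0.6568  0.2422 -0.3906  2.389   1.3248  0.1983  0.2044]
[[-0.8248  0.3945  0.405 ]
 [ 0.3256  0.9171 -0.2301]
 [-0.4622 -0.0579 -0.8849]]
```

View pics/c1.png

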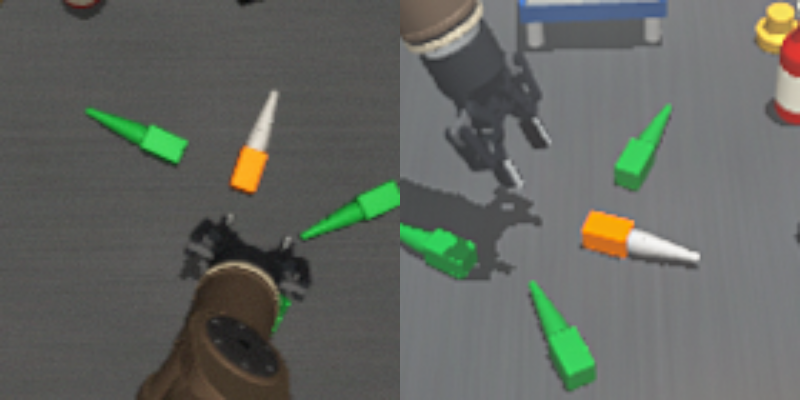

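The crop shows the open gripper short of the orange handle, over clear table. The tilt stopped at about 27° because q6 is near its limit. I'll keep tilting so that q5 swings through.

Call:
{"fn": "apply_moves", "kwargs": {"deltas": [[[0.5,-0.2,0.5,-2.36,-5.98,0],[0.5,-0.2,0.5,-2.36,-5.98,0],[0.5,-0.2,0.5,-2.36,-5.98,0],[0.5,-0.2,0.5,-2.36,-5.98,0]]]}}

```text
clock: 2.95
tcp_pos: [0.4295, -0.2508, 0.1367]
ee_rot: [0.521, 2.51, -0.302]
contact_force: [-2.0, -1.1, -0.9]
finger_gap: 0.0602
grip_force: 0.0
```

```bash
cat >> h.py <<'E'
from scipy.spatial.transform import Rotation as Rn
np.set_printoptions(precision=4,suppress=True)
def st():
    s=status.state(); M=Rn.from_rotvec(s['ee_rot']).as_matrix()
    print(round(s['clock'],2),'tcp',s['tcp_pos'],'q',s['q'],'gap',s['finger_gap'],'F',s['contact_force'],'T',s['torque']); print(M); return s,M
E
python3 -c "
from h import *; st()"
```

```text
2.95 tcp [ 0.4295 -0.2508  0.1367] q [ 0.7901  0.272  -0.554   2.4726  2.0441  0.3476 -0.5169] gap 0.060211800090188936 F [-2.0435 -1.0593 -0.8699] T [ 0.2706  0.5743 -0.0685]
[[-0.7717  0.4246  0.4735]
 [ 0.3001  0.8995 -0.3175]
 [-0.5608 -0.1029 -0.8216]]
```

Call:
{"fn": "apply_moves", "kwargs": {"deltas": [[[1.0,-0.2,0.8,-1.2,-3,0],[1.0,-0.2,0.8,-1.2,-3,0],[1.0,0,0.8,-1.2,-3,0],[1.0,0,0.8,-1.2,-3,0],[1,0,0,-1.2,-3,0]]]}}

```text
clock: 3.37
tcp_pos: [0.4789, -0.2561, 0.1698]
ee_rot: [0.486, 2.227, -0.346]
contact_force: [0.4, -0.5, -0.4]
finger_gap: 0.06
grip_force: 0.0
```

```bash
python3 -c "
from h import *; st()"
```

```text
3.37 tcp [ 0.4789 -0.2561  0.1698] q [ 0.9064  0.395  -0.79    2.5472  2.4292  0.7634 -0.9206] gap 0.05995430993616356 F [ 0.4052 -0.4856 -0.4499] T [ 0.3466  0.6949 -0.0593]
[[-0.5958  0.4515  0.6642]
 [ 0.2289  0.8882 -0.3984]
 [-0.7698 -0.0853 -0.6325]]
```

```bash
cat >> h.py <<'E'
def tgt(psi,beta,flip):  # tool z heading psi, tilt beta from vertical; flip: x back-down(+1) / fwd-up(-1)
    p,b=np.radians(psi),np.radians(beta); a=np.array([np.cos(p),np.sin(p),0]); Z=np.array([0,0,1.])
    z=np.sin(b)*a-np.cos(b)*Z; x=flip*(-np.cos(b)*a-np.sin(b)*Z); return np.c_[x,np.cross(z,x),z]
def need(M,T): return np.degrees(Rn.from_matrix(T@M.T).as_rotvec())
E
python3 -c "
from h import *; s,M=st(); T=tgt(-21.5,45,1); print(T,need(M,T)); print((np.array([.522,-.2415,.024])-T[:,2]*.06-s['tcp_pos'])*100)"
```

```text
3.37 tcp [ 0.4789 -0.2561  0.1698] q [ 0.9064  0.395  -0.79    2.5472  2.4292  0.7634 -0.9206] gap 0.05995430993616356 F [ 0.4052 -0.4856 -0.4499] T [ 0.3466  0.6949 -0.0593]
[[-0.5958  0.4515  0.6642]
 [ 0.2289  0.8882 -0.3984]
 [-0.7698 -0.0853 -0.6325]]
[[-0.6579  0.3665  0.6579]
 [ 0.2592  0.9304 -0.2592]
 [-0.7071  0.     -0.7071]] [6.7555 3.0906 5.1972]
[  0.3643   3.0179 -10.3377]
```

Call:
{"fn": "apply_moves", "kwargs": {"deltas": [[[0,0.6,-1,1.35,0.6,1.05],[0,0.6,-1,1.35,0.6,1.05],[0,0.6,-1,1.35,0.6,1.05],[0,0.6,-1,1.35,0.6,1.05],[0,0.6,-1,1.35,0.6,1.05]]]}}

```text
clock: 3.78
tcp_pos: [0.4783, -0.2257, 0.1173]
ee_rot: [0.439, 2.327, -0.179]
contact_force: [1.1, 0.0, -0.6]
finger_gap: 0.0597
grip_force: 0.0
```

```bash
python3 -c "
from h import *; s,M=st(); T=tgt(-21.5,45,1); print(need(M,T)); print((np.array([.522,-.2415,.024])-T[:,2]*.06-s['tcp_pos'])*100)"
```

```text
3.78 tcp [ 0.4783 -0.2257  0.1173] q [ 0.967   0.5054 -0.8147  2.5431  2.5578  0.6884 -0.9432] gap 0.05973189678619556 F [ 1.1137  0.0021 -0.5625] T [0.2851 0.6896 0.0293]
[[-0.6612  0.3641  0.6559]
 [ 0.2595  0.9313 -0.2555]
 [-0.7039  0.0013 -0.7103]]
[-0.1642 -0.2131 -0.1459]
[ 0.4264 -0.0295 -5.0869]
```

Call:
{"fn": "apply_moves", "kwargs": {"deltas": [[[0.1,0,-1.3,0,0,0],[0.1,0,-1.3,0,0,0],[0.1,0,-1.3,0,0,0],[0.1,0,-1.2,0,0,0],[0,0,0,0,0,0]]]}}

```text
clock: 4.2
tcp_pos: [0.4817, -0.2259, 0.0643]
ee_rot: [0.441, 2.329, -0.179]
contact_force: [-0.3, 1.0, -0.6]
finger_gap: 0.0599
grip_force: 0.0
```

```bash
python3 -c "
from h import *; s,M=st(); T=tgt(-21.5,45,1); print(need(M,T)); print((np.array([.522,-.2415,.024])-s['tcp_pos'])*100)"
```

```text
4.2 tcp [ 0.4817 -0.2259  0.0643] q [ 0.9363  0.7048 -0.8176  2.5626  2.5893  0.8973 -0.9195] gap 0.05990076159024039 F [-0.3237  0.9556 -0.581 ] T [0.2869 0.7443 0.0555]
[[-0.6626  0.3655  0.6537]
 [ 0.261   0.9308 -0.2558]
 [-0.702   0.0012 -0.7122]]
[-0.2138 -0.3616 -0.0638]
[ 4.0342 -1.5628 -4.0315]
```

Call:
{"fn": "apply_moves", "kwargs": {"deltas": [[[1.0,-0.4,-1.0,0,0,0],[1.0,-0.4,-1.0,0,0,0],[1.0,-0.4,-1.0,0,0,0],[1.0,-0.35,-1.0,0,0,0],[0,0,0,0,0,0]]]}}

```text
clock: 4.62
tcp_pos: [0.5239, -0.2419, 0.0261]
ee_rot: [0.441, 2.325, -0.179]
contact_force: [0.2, -0.2, 0.5]
finger_gap: 0.0601
grip_force: 0.0
```

Call:
{"fn": "apply_moves", "kwargs": {"deltas": [[[0,0,0,0,0,0],[0,0,0,0,0,0],[0,0,0,0,0,0],[0,0,0,0,0,0],[0,0,0,0,0,0]]], "claw": 1, "newtons": 90}}

```text
clock: 5.03
tcp_pos: [0.5219, -0.2399, 0.0274]
ee_rot: [0.437, 2.325, -0.176]
contact_force: [-5.0, 0.6, 7.3]
finger_gap: 0.0303
grip_force: 89.5
```

```bash
python3 -c "
from h import *; s,M=st(); print(s['grip_force'])
im,d=viewer.grab_frame('top'); m=orange(im); m[:170]=0;m[215:]=0;m[:,:295]=0;m[:,345:]=0
print(cv2.minAreaRect(np.argwhere(m)[:,::-1].astype(np.float32)))
g=im[165:215,300:345].astype(int); k=(g.min(2)>100)&(g.max(2)-g.min(2)<60); ys,xs=np.nonzero(k); P=np.c_[xs+300,ys+165]
print(len(P),cv2.minAreaRect(P.astype(np.float32)),P[P[:,1]==P[:,1].min()])
"
```

```text
5.03 tcp [ 0.5219 -0.2399  0.0274] q [ 0.9016  0.8227 -0.7653  2.4741  2.6368  0.928  -0.8883] gap 0.030279165539359006 F [-4.9523  0.584   7.3279] T [-0.058   0.4651 -0.2156]
[[-0.6599  0.3622  0.6582]
 [ 0.2588  0.9321 -0.2535]
 [-0.7053  0.0031 -0.7089]]
89.5129507459933
((316.6999816894531, 198.89999389648438), (9.486830711364746, 14.546475410461426), 18.43494987487793)
146 ((321.25, 185.75001525878906), (12.965337753295898, 30.990318298339844), 18.434947967529297) [[325 171]
 [326 171]]
```

Call:
{"fn": "apply_moves", "kwargs": {"deltas": [[[0,0,1,0,0,0],[0,0,2,0,0,0],[0,0,3,0,0,0],[0,0,3,0,0,0],[0,0,3,0,0,0]]]}}

```text
clock: 5.5
tcp_pos: [0.521, -0.2387, 0.1468]
ee_rot: [0.439, 2.328, -0.173]
contact_force: [0.7, -1.7, -4.6]
finger_gap: 0.0306
grip_force: 89.3
```

Call:
{"fn": "apply_moves", "kwargs": {"deltas": [[[0,0,3,0,0,0],[0,0,3,0,0,0],[0,0,2,0,0,0],[0,0,1,0,0,0],[0,0,0,0,0,0]]]}}

```text
clock: 5.92
tcp_pos: [0.5225, -0.2395, 0.2393]
ee_rot: [0.436, 2.322, -0.178]
contact_force: [0.0, -0.6, -3.9]
finger_gap: 0.0307
grip_force: 89.7
```

```bash
python3 -c "
from h import *; s,M=st(); print(s['grip_force'])"
```

```text
5.92 tcp [ 0.5225 -0.2395  0.2393] q [ 0.9371  0.1807 -0.6814  2.3307  2.2377  0.1964 -0.6729] gap 0.030668575393220918 F [ 0.0378 -0.5529 -3.8637] T [0.4228 1.2533 0.0184]
[[-0.6581  0.3621  0.6601]
 [ 0.2575  0.9321 -0.2546]
 [-0.7075  0.0024 -0.7067]]
89.65717308619787
```

Call:
{"fn": "apply_moves", "kwargs": {"deltas": [[[0,0,0,-4.6,1.78,4.96],[0,0,0,-4.6,1.78,4.96],[0,0,0,-4.6,1.78,4.96],[0,0,0,-4.6,1.78,4.96]]]}}

```text
clock: 6.25
tcp_pos: [0.521, -0.2389, 0.2343]
ee_rot: [-0.146, 2.398, -0.408]
contact_force: [1.6, -0.5, -4.0]
finger_gap: 0.0301
grip_force: 89.4
```

```bash
python3 -c "
from h import *; s,M=st(); print(s['grip_force'])"
```

```text
6.25 tcp [ 0.521  -0.2389  0.2343] q [ 0.8172  0.1691 -0.5484  2.3409  2.3489  0.1778 -0.301 ] gap 0.030099502354342066 F [ 1.5762 -0.4839 -3.9504] T [ 0.4356  1.2589 -0.0364]
[[-0.7555  0.0042  0.6551]
 [-0.2124  0.9444 -0.2511]
 [-0.6197 -0.3289 -0.7126]]
89.35172549681738
```

Call:
{"fn": "apply_moves", "kwargs": {"deltas": [[[0,0,0.2,-4.6,1.78,4.96],[0,0,0.2,-4.6,1.78,4.96],[0,0,0.2,-4.6,1.78,4.96],[0,0,0.2,-4.6,1.78,4.96],[0,0,0.2,-4.6,1.78,4.96]]]}}

```text
clock: 6.67
tcp_pos: [0.5211, -0.2387, 0.244]
ee_rot: [-0.888, 2.316, -0.679]
contact_force: [0.3, -0.5, -4.3]
finger_gap: 0.0304
grip_force: 89.4
```

Call:
{"fn": "apply_moves", "kwargs": {"deltas": [[[0,0,0.2,-4.6,1.78,4.96],[0,0,0.2,-4.6,1.78,4.96],[0,0,0.2,-4.6,1.78,4.96],[0,0,0.2,-4.6,1.78,4.96],[0,0,0.2,-4.6,1.78,4.96]]]}}

```text
clock: 7.08
tcp_pos: [0.5211, -0.2387, 0.2536]
ee_rot: [-1.587, 2.051, -0.908]
contact_force: [0.4, -0.1, -3.9]
finger_gap: 0.0305
grip_force: 89.4
```

Call:
{"fn": "apply_moves", "kwargs": {"deltas": [[[0,0,0.2,-4.6,1.78,4.96],[0,0,0.2,-4.6,1.78,4.96],[0,0,0.2,-4.6,1.78,4.96],[0,0,0.2,-4.6,1.78,4.96],[0,0,0.2,-4.6,1.78,4.96]]]}}

```text
clock: 7.5
tcp_pos: [0.521, -0.2391, 0.2635]
ee_rot: [-2.259, 1.575, -1.095]
contact_force: [-0.3, -0.2, -4.0]
finger_gap: 0.0303
grip_force: 89.4
```

Call:
{"fn": "apply_moves", "kwargs": {"deltas": [[[0,0,0,-4.6,1.78,4.96],[0,0,0,-4.6,1.78,4.96],[0,0,0,-4.6,1.78,4.96],[0,0,0,-4.6,1.78,4.96],[0,0,0,-4.6,1.78,4.96]]]}}

```text
clock: 7.92
tcp_pos: [0.521, -0.2391, 0.2635]
ee_rot: [2.729, -0.855, 1.17]
contact_force: [0.7, -0.7, -4.1]
finger_gap: 0.0306
grip_force: 89.3
```

```bash
python3 -c "
from h import *; s,M=st(); print(s['grip_force'],need(M,tgt(-21.5,45,-1)))"
```

```text
7.92 tcp [ 0.521  -0.2391  0.2635] q [ 0.9124  0.1193 -0.6349  2.298   1.8518  0.1192  2.6083] gap 0.03058966890418932 F [ 0.7033 -0.7085 -4.0929] T [0.4955 1.258  0.0153]
[[ 0.5604 -0.5083  0.6539]
 [-0.4688 -0.8455 -0.2555]
 [ 0.6827 -0.1634 -0.7122]]
89.34945716435323 [-8.9772  3.0825  9.3926]
```

Call:
{"fn": "apply_moves", "kwargs": {"deltas": [[[-0.1,1,0.1,0,0,1],[-0.1,2,0.1,0,0,2],[-0.1,3,0.1,0,0,3],[-0.1,3,0.1,0,0,3],[-0.1,3,0.1,0,0,3]]]}}

```text
clock: 8.33
tcp_pos: [0.5157, -0.1179, 0.269]
ee_rot: [-2.821, 0.574, -1.18]
contact_force: [0.3, 0.0, -4.5]
finger_gap: 0.0306
grip_force: 89.6
```

Call:
{"fn": "apply_moves", "kwargs": {"deltas": [[[-0.1,3,0,0,0,3],[-0.1,3,0,0,0,3],[-0.1,3,0,0,0,3],[-0.1,3,0,0,0,3],[-0.1,3,0,0,0,3]]]}}

```text
clock: 8.75
tcp_pos: [0.514, 0.0321, 0.2648]
ee_rot: [-2.787, 0.198, -1.133]
contact_force: [0.7, -0.6, -4.0]
finger_gap: 0.0308
grip_force: 90.3
```

Call:
{"fn": "apply_moves", "kwargs": {"deltas": [[[-0.1,3,0,0,0,3],[-0.1,3,0,0,0,3],[-0.1,3,0,0,0,3],[-0.1,3,0,0,0,3],[-0.1,2,0,0,0,3]]]}}

```text
clock: 9.17
tcp_pos: [0.5089, 0.1739, 0.2652]
ee_rot: [-2.709, -0.167, -1.067]
contact_force: [0.1, 0.2, -3.3]
finger_gap: 0.0304
grip_force: 90.3
```

```bash
python3 -c "
from h import *; s,M=st(); 
for p in (0,10,20): print(s['grip_force'],need(M,tgt(p,45,-1)))"
```

```text
9.17 tcp [0.5089 0.1739 0.2652] q [ 0.7175  0.1473 -1.2379  2.3387  1.7398  0.211   2.719 ] gap 0.030420208492784807 F [ 0.0568  0.1819 -3.3378] T [-0.46    1.1832 -0.0111]
[[ 0.7292  0.187   0.6583]
 [ 0.0234 -0.9682  0.249 ]
 [ 0.6839 -0.1662 -0.7104]]
90.32572643183812 [ -9.4337  -1.9923 -10.994 ]
90.32572643183812 [-9.2101 -2.8027 -1.0176]
90.32572643183812 [-8.9398 -3.5983  8.9589]
```

```bash
python3 -c "
from h import *
s,M=st()
for n,(u0,u1,v0,v1) in (('top',(160,240,160,240)),('side',(200,300,80,180))):
    im,d=viewer.grab_frame(n); np.savez(f'pics/{n}2.npz',im=im,d=d); cv2.imwrite(f'pics/{n}2.png',cv2.resize(im[v0:v1,u0:u1,::-1],(400,400),interpolation=cv2.INTER_NEAREST))
cv2.imwrite('pics/c2.png',np.hstack([cv2.imread('pics/top2.png'),cv2.imread('pics/side2.png')]))
f=lambda n,P:(lambda c:(lambda p:(p[:2]/p[2]*192/np.tan(np.radians(c['fov_y']/2))+[c['cx'],c['cy']]))(np.array(c['view'])[:3,:3]@P+np.array(c['view'])[:3,3]))(viewer.camera_info(n))
M0=tgt(-21.5,45,1); o=M0.T@(np.array([.522,-.241,.016])-[.5219,-.2399,.0274]); ax=M0.T@[np.cos(np.radians(-21.5)),np.sin(np.radians(-21.5)),0]
hc=s['tcp_pos']+M@o; tip=hc+M@ax*.106; print('pred handle',hc,'tip',tip,M@ax)
for n in('top','side'): print(n,f(n,hc),f(n,tip))
"
```

```text
9.17 tcp [0.5089 0.1739 0.2652] q [ 0.7175  0.1473 -1.2379  2.3387  1.7398  0.211   2.719 ] gap 0.030420208492784807 F [ 0.0568  0.1819 -3.3378] T [-0.46    1.1832 -0.0111]
[[ 0.7292  0.187   0.6583]
 [ 0.0234 -0.9682  0.249 ]
 [ 0.6839 -0.1662 -0.7104]]
pred handle [0.5199 0.1771 0.2646] tip [0.5146 0.194  0.1601] [-0.0501  0.1595 -0.9859]
top [185.2842 194.3056] [186.3399 199.3752]
side [248.0047 114.794 ] [247.3524 136.346 ]
```

View pics/c2.png

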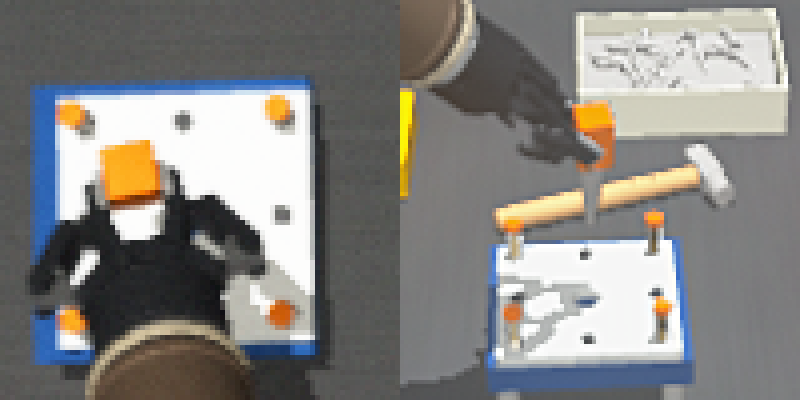

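The side view shows the drift nearly upright with its tip at about (247.8,136.5), against a predicted (247.4,136.3), so the hand model holds. The handle top in the top view also agrees. I'll shift over the overlap of the holes and relieve q7 with a small yaw.

Call:
{"fn": "apply_moves", "kwargs": {"deltas": [[[-0.14,-0.33,0,0,0,-2],[-0.14,-0.33,0,0,0,-2],[-0.14,-0.33,0,0,0,-2],[-0.14,-0.33,0,0,0,-2],[0,0,0,0,0,0]]]}}

```text
clock: 9.68
tcp_pos: [0.504, 0.1569, 0.2653]
ee_rot: [-2.758, 0.033, -1.107]
contact_force: [-0.2, -0.2, -4.2]
finger_gap: 0.0306
grip_force: 90.4
```

```bash
cat >> h.py <<'E'
def tip():
    s,M=st(); M0=tgt(-21.5,45,1); o=M0.T@(np.array([.522,-.241,.016])-[.5219,-.2399,.0274]); ax=M@M0.T@[np.cos(np.radians(-21.5)),np.sin(np.radians(-21.5)),0]
    t=s['tcp_pos']+M@o+ax*.106; print('tip',t,'axis',ax); return s,t,ax
E
python3 -c "
from h import *; s,t,ax=tip(); print((np.array([.5075,.1775,.092])-t)*100)"
```

```text
9.68 tcp [0.504  0.1569 0.2653] q [ 0.6572  0.1166 -1.2343  2.3539  1.6327  0.3328  2.6559] gap 0.03061392606389754 F [-0.1963 -0.1709 -4.235 ] T [-0.2856  1.3324 -0.0026]
[[ 0.7243  0.0427  0.6882]
 [-0.0831 -0.9854  0.1486]
 [ 0.6845 -0.1648 -0.7101]]
tip [0.5127 0.1759 0.1602] axis [-0.0255  0.1638 -0.9862]
[-0.5156  0.1634 -6.8205]
```

Call:
{"fn": "apply_moves", "kwargs": {"deltas": [[[-0.1,0.03,-1.3,0,0,0],[-0.1,0.03,-1.3,0,0,0],[-0.1,0.03,-1.3,0,0,0],[-0.1,0.03,-1.3,0,0,0],[-0.1,0.03,-0.8,0,0,0]]]}}

```text
clock: 10.1
tcp_pos: [0.4995, 0.1587, 0.2046]
ee_rot: [-2.756, 0.03, -1.105]
contact_force: [-0.4, 0.1, -3.1]
finger_gap: 0.0303
grip_force: 90.6
```

```bash
python3 -c "
from h import *; s,t,ax=tip(); print((np.array([.5075,.1775,.092])-t)*100)
im,d=viewer.grab_frame('side'); cv2.imwrite('pics/c3.png',cv2.resize(im[110:190,210:290,::-1],(560,560),interpolation=cv2.INTER_CUBIC))
f=lambda n,P:(lambda c:(lambda p:(p[:2]/p[2]*192/np.tan(np.radians(c['fov_y']/2))+[c['cx'],c['cy']]))(np.array(c['view'])[:3,:3]@P+np.array(c['view'])[:3,3]))(viewer.camera_info(n))
for P in (t,[.5077,.1727,.09],[.5065,.1835,.078]): print((f('side',np.array(P))-[210,110])*7)
"
```

```text
10.1 tcp [0.4995 0.1587 0.2046] q [ 0.4925  0.3394 -1.2245  2.4459  1.9391  0.618   2.341 ] gap 0.030320226962752578 F [-0.4324  0.093  -3.0761] T [-0.3388  1.4321 -0.0434]
[[ 0.7248  0.0452  0.6875]
 [-0.0823 -0.985   0.1515]
 [ 0.684  -0.1664 -0.7102]]
tip [0.508  0.1778 0.0996] axis [-0.0264  0.1653 -0.9859]
[-0.0534 -0.0311 -0.7562]
[252.9804 293.9896]
[252.9843 313.7923]
[251.3798 319.0605]
```

View pics/c3.png

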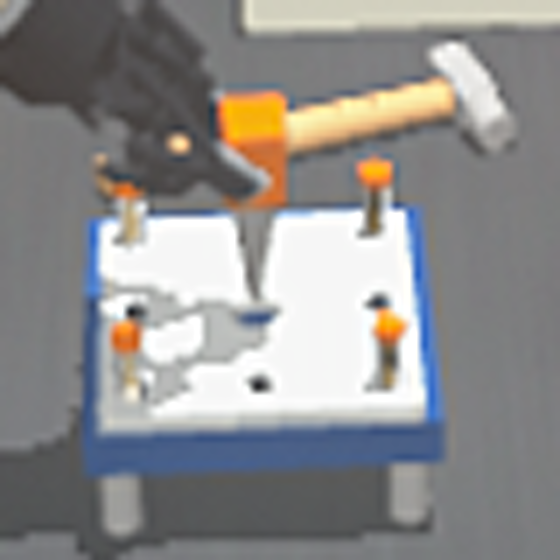

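The side view shows the point at (257,297), just above the hole at (256,316), and both match the prediction. Next I'll feel downward in small steps.

Call:
{"fn": "apply_moves", "kwargs": {"deltas": [[[0,0,-0.4,0,0,0],[0,0,-0.4,0,0,0],[0,0.05,-0.4,0,0,0],[0,0.05,-0.4,0,0,0],[0,0.05,-0.3,0,0,0]]]}}

```text
clock: 10.57
tcp_pos: [0.5006, 0.1611, 0.1876]
ee_rot: [-2.754, 0.03, -1.109]
contact_force: [-0.1, 1.0, -4.0]
finger_gap: 0.0303
grip_force: 90.5
```

```bash
python3 -c "
from h import *; tip()"
```

```text
10.57 tcp [0.5006 0.1611 0.1876] q [ 0.4403  0.4079 -1.2135  2.4654  1.9885  0.7069  2.2895] gap 0.030304568847550648 F [-0.0811  0.9684 -3.9616] T [-0.2747  1.3003 -0.0412]
[[ 0.7227  0.0452  0.6897]
 [-0.0826 -0.985   0.1512]
 [ 0.6862 -0.1663 -0.7081]]
tip [0.5095 0.1802 0.0826] axis [-0.0233  0.1653 -0.986 ]
```

Call:
{"fn": "apply_moves", "kwargs": {"deltas": [[[-0.1,0.05,-0.3,0,0,0],[-0.1,0.05,-0.3,0,0,0],[0,0.05,-0.3,0,0,0],[0,0.05,-0.3,0,0,0]]]}}

```text
clock: 10.9
tcp_pos: [0.4984, 0.1634, 0.1756]
ee_rot: [-2.754, 0.029, -1.109]
contact_force: [0.6, -0.4, -3.4]
finger_gap: 0.0307
grip_force: 90.5
```

```bash
python3 -c "
from h import *; tip()"
```

```text
10.9 tcp [0.4984 0.1634 0.1756] q [ 0.4038  0.4504 -1.2062  2.4817  2.0156  0.7646  2.255 ] gap 0.03072771372791306 F [ 0.5537 -0.3759 -3.4186] T [-0.324   1.3064 -0.0223]
[[ 0.7229  0.0459  0.6895]
 [-0.0821 -0.985   0.1517]
 [ 0.6861 -0.1663 -0.7083]]
tip [0.5072 0.1825 0.0706] axis [-0.0236  0.1653 -0.986 ]
```

Call:
{"fn": "apply_moves", "kwargs": {"deltas": [[[0,0.05,-0.3,0,0,0],[0,0.05,-0.3,0,0,0],[0,0.05,-0.3,0,0,0],[0,0.05,-0.3,0,0,0]]]}}

```text
clock: 11.23
tcp_pos: [0.4985, 0.1653, 0.1634]
ee_rot: [-2.754, 0.03, -1.109]
contact_force: [-0.4, -0.3, -2.9]
finger_gap: 0.03
grip_force: 90.5
```

```bash
python3 -c "
from h import *; tip()"
```

```text
11.23 tcp [0.4985 0.1653 0.1634] q [ 0.3691  0.4947 -1.1941  2.4932  2.0422  0.8188  2.2262] gap 0.03003496107929581 F [-0.3784 -0.2942 -2.886 ] T [-0.2833  1.3167 -0.034 ]
[[ 0.723   0.0456  0.6893]
 [-0.0824 -0.985   0.1516]
 [ 0.6859 -0.1664 -0.7084]]
tip [0.5073 0.1845 0.0584] axis [-0.0238  0.1655 -0.9859]
```

Call:
{"fn": "apply_moves", "kwargs": {"deltas": [[[0,0.05,-0.3,0,0,0],[0,0.05,-0.3,0,0,0],[0,0.05,-0.3,0,0,0]]]}}

```text
clock: 11.48
tcp_pos: [0.4986, 0.1666, 0.1545]
ee_rot: [-2.755, 0.03, -1.109]
contact_force: [-0.3, -1.3, -2.1]
finger_gap: 0.0305
grip_force: 90.6
```

Call:
{"fn": "apply_moves", "kwargs": {"deltas": [[[0,0.05,-0.3,0,0,0],[0,0.05,-0.2,0,0,0],[0,0,0,0,0,0]]]}}

```text
clock: 11.73
tcp_pos: [0.4986, 0.1675, 0.1493]
ee_rot: [-2.755, 0.03, -1.109]
contact_force: [2.7, -1.6, -4.3]
finger_gap: 0.0306
grip_force: 90.3
```

```bash
python3 -c "
from h import *; tip()"
```

```text
11.73 tcp [0.4986 0.1675 0.1493] q [ 0.33    0.5453 -1.1783  2.5054  2.0714  0.8796  2.1951] gap 0.03061380303260818 F [ 2.6724 -1.5523 -4.3173] T [-0.6707  1.0048 -0.3431]
[[ 0.7232  0.045   0.6892]
 [-0.0826 -0.9851  0.151 ]
 [ 0.6857 -0.1662 -0.7086]]
tip [0.5074 0.1867 0.0443] axis [-0.024   0.1652 -0.986 ]
```

Call:
{"fn": "apply_moves", "kwargs": {"deltas": [[[0,0.03,-0.2,0,0,0],[0,0.03,-0.1,0,0,0],[0,0,0,0,0,0]]]}}

```text
clock: 11.98
tcp_pos: [0.4986, 0.1683, 0.1467]
ee_rot: [-2.754, 0.03, -1.109]
contact_force: [2.0, -1.2, -2.8]
finger_gap: 0.0304
grip_force: 90.7
```

Call:
{"fn": "apply_moves", "kwargs": {"deltas": [[[0,0,0,0,0,0],[0,0,0,0,0,0],[0,0,0,0,0,0],[0,0,0,0,0,0],[0,0,0,0,0,0]]], "claw": 6}}

```text
clock: 12.4
tcp_pos: [0.4985, 0.1687, 0.147]
ee_rot: [-2.754, 0.029, -1.109]
contact_force: [0.2, 0.0, 0.0]
finger_gap: 0.0602
grip_force: 0.0
```

```bash
python3 -c "
from h import *; st()
for n,(u0,u1,v0,v1) in (('top',(160,240,160,240)),('side',(200,300,80,180))):
    im,d=viewer.grab_frame(n); np.savez(f'pics/{n}4.npz',im=im,d=d); cv2.imwrite(f'pics/{n}4.png',cv2.resize(im[v0:v1,u0:u1,::-1],(400,400),interpolation=cv2.INTER_NEAREST))
cv2.imwrite('pics/c4.png',np.hstack([cv2.imread('pics/top4.png'),cv2.imread('pics/side4.png')]))"
```

```text
12.4 tcp [0.4985 0.1687 0.147 ] q [ 0.3224  0.5546 -1.176   2.5076  2.0773  0.8911  2.189 ] gap 0.060221688989555454 F [0.2199 0.0381 0.0392] T [-0.1482  0.7518  0.0289]
[[ 0.7228  0.0462  0.6895]
 [-0.0821 -0.9849  0.1522]
 [ 0.6862 -0.1666 -0.7081]]
```

View pics/c4.png

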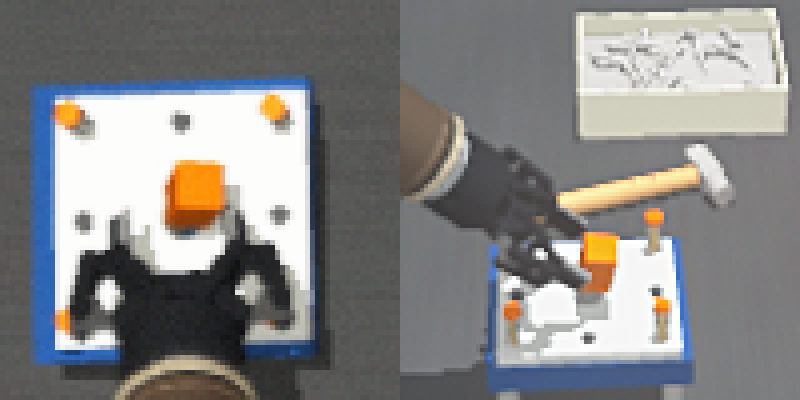

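The drift stands free in the holes: in the top view its handle is at crop (197,192), leaning slightly, and the fingers are clear on both sides. I'll retreat along the tool axis, then lift and bring the tool upright.

Call:
{"fn": "apply_moves", "kwargs": {"deltas": [[[-1,-0.2,1.1,0,0,0],[-1.6,-0.35,1.7,0,0,0],[-1.6,-0.35,1.7,0,0,0],[-1.6,-0.35,1.7,0,0,0],[-1.6,-0.35,1.7,0,0,0]]]}}

```text
clock: 12.92
tcp_pos: [0.4255, 0.1534, 0.2237]
ee_rot: [-2.754, 0.028, -1.106]
contact_force: [0.7, 0.6, 1.9]
finger_gap: 0.0601
grip_force: 0.0
```

Call:
{"fn": "apply_moves", "kwargs": {"deltas": [[[0,0,1.5,-1.4,6.27,0],[0,0,1.5,-1.4,6.27,0],[0,0,1.5,-1.4,6.27,0],[0,0,1.5,-1.4,6.27,0],[0,0,1,0,0,0]]]}}

```text
clock: 13.33
tcp_pos: [0.4333, 0.1313, 0.1846]
ee_rot: [-2.942, 0.176, -0.857]
contact_force: [0.0, -0.5, 1.1]
finger_gap: 0.06
grip_force: 0.0
```

```bash
python3 -c "
from h import *; s,M=st()
for n in ('top','side'):
    im,d=viewer.grab_frame(n); np.savez(f'pics/{n}5.npz',im=im,d=d); w=np.zeros(d.shape,bool)
    if n=='top': w[188:215,185:210]=1; m=orange(im)&w
    else: w[132:160,238:258]=1; m=orange(im)&w
    P=cloud(n,d,m); print(n,m.sum(),cv2.minAreaRect(np.argwhere(m)[:,::-1].astype(np.float32)),np.percentile(P,[2,50,98],axis=0))
    hi=P[P[:,2]>np.percentile(P[:,2],95)-.012]; print('hi',len(hi),hi.mean(0)); c=hi-hi.mean(0); print(np.linalg.svd(c)[2][2])
a,b=[np.load(f'pics/{n}5.npz')['im'] for n in('top','side')]
cv2.imwrite('pics/c5.png',np.hstack([cv2.resize(a[160:240,160:240,::-1],(400,400),interpolation=cv2.INTER_NEAREST),cv2.resize(b[110:180,215:285,::-1],(400,400),interpolation=cv2.INTER_NEAREST)]))
"
```

```text
13.33 tcp [0.4333 0.1313 0.1846] q [ 0.5331  0.2299 -1.2658  2.4258  1.3577  0.5423  2.7399] gap 0.06000224618599407 F [ 0.0277 -0.4781  1.1093] T [-0.0272  0.5172  0.0163]
[[ 0.8376 -0.0898  0.5389]
 [-0.1303 -0.9908  0.0374]
 [ 0.5306 -0.1016 -0.8415]]
top 129 ((198.5, 198.0), (12.0, 11.0), 90.0) [[0.5012 0.1399 0.1135]
 [0.5173 0.1555 0.162 ]
 [0.5372 0.1749 0.1733]]
hi 85 [0.5203 0.1549 0.1649]
[-0.1047  0.2619 -0.9594]
side 80 ((248.91998291015625, 145.0600128173828), (8.34386157989502, 14.283556938171387), 8.130102157592773) [[0.5048 0.1381 0.1194]
 [0.5181 0.1489 0.1477]
 [0.5349 0.1658 0.1741]]
hi 17 [0.5202 0.1567 0.1702]
[-0.0564  0.3505 -0.9349]
```

View pics/c5.png

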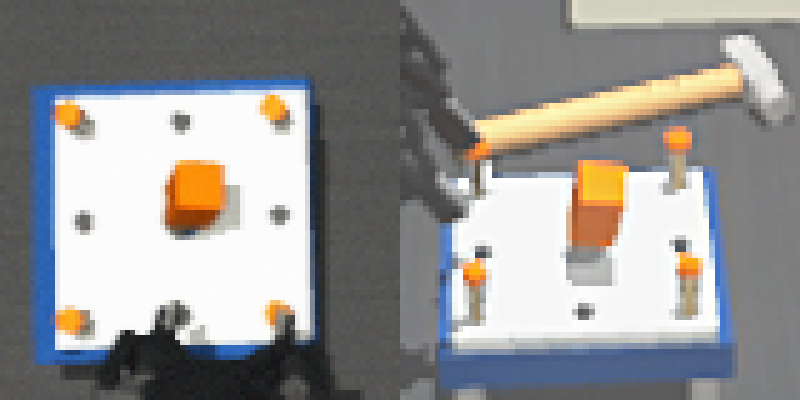

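The drift stands by itself, leaning about 17° with its head towards −y and a little +x. In the top view its handle is at crop (197,193). The wrist is at its joint limits, so I'll lift and unwind it with yaw.

Call:
{"fn": "apply_moves", "kwargs": {"deltas": [[[0,0,2,0,0,-5],[0,0,2,0,0,-5],[0,0,2,0,0,-6],[0,0,2,0,0,-6],[0,0,2,0,0,-6]]]}}

```text
clock: 13.85
tcp_pos: [0.4326, 0.1394, 0.2834]
ee_rot: [2.803, -0.857, 0.91]
contact_force: [1.9, 0.4, 0.3]
finger_gap: 0.0603
grip_force: 0.0
```

```bash
python3 -c "
from h import *; s,M=st()"
```

```text
13.85 tcp [0.4326 0.1394 0.2834] q [ 0.3525  0.1149 -1.2579  2.1766  0.8855  0.9696  2.6853] gap 0.06031486069861276 F [1.8506 0.4436 0.3256] T [0.2439 0.4592 0.0129]
[[ 0.6685 -0.5308  0.521 ]
 [-0.4882 -0.8416 -0.231 ]
 [ 0.5611 -0.0999 -0.8217]]
```

Call:
{"fn": "apply_moves", "kwargs": {"deltas": [[[0,0,0,3.6,-1.6,-5.7],[0,0,0,3.6,-1.6,-5.7],[0,0,0,3.6,-1.6,-5.7],[0,0,0,3.6,-1.6,-5.7],[0,0,0,3.6,-1.6,-5.7]]]}}

```text
clock: 14.27
tcp_pos: [0.4334, 0.1392, 0.2825]
ee_rot: [-2.388, 1.63, -0.888]
contact_force: [0.5, -0.0, 0.3]
finger_gap: 0.0604
grip_force: 0.0
```

```bash
python3 -c "
from h import *; s,M=st()
for x in (tgt(0,0,1),):
  for h in (-90,-70,-110):
    c,q=np.cos(np.radians(h)),np.sin(np.radians(h)); print(h,need(M,np.array([[c,q,0],[q,-c,0],[0,0,-1]]).astype(float)))"
```

```text
14.27 tcp [0.4334 0.1392 0.2825] q [ 0.3036  0.0914 -1.1884  2.1842  0.8699  0.9347  2.0958] gap 0.060399339486753335 F [ 0.5492 -0.0147  0.2666] T [ 0.2181  0.5585 -0.006 ]
[[ 0.249  -0.8139  0.5249]
 [-0.8826 -0.4139 -0.223 ]
 [ 0.3988 -0.4078 -0.8214]]
-90 [ 19.3971  29.0977 -20.6816]
-70 [13.9709 31.8444 -1.3023]
-110 [ 24.5349  25.6848 -40.0449]
```

```bash
python3 -c "
from h import *; s,M=st()
im=np.load('pics/top5.npz')['im']; w=np.zeros(im.shape[:2],bool); w[188:212,188:210]=1
m=w&(im[:,:,0]>225)&orange(im); print(m.sum(),np.argwhere(m).mean(0)); v,u=np.argwhere(m).mean(0)
d=np.load('pics/top5.npz')['d']; P=cloud('top',d,m); print(P.mean(0),np.std(P[:,2]))
im2=np.load('pics/side5.npz')['im']; w2=np.zeros(im2.shape[:2],bool); w2[132:160,238:258]=1
m2=w2&(im2[:,:,0]>225)&orange(im2); v2,u2=np.argwhere(m2).mean(0); print(m2.sum(),u2,v2, cross(('top',u,v),('side',u2,v2)))
t=onplane('top',u,v,.168); print(t)
p=np.array([.5068,.1805,.076]); a=t-p; a/=np.linalg.norm(a); print('u',a,np.degrees(np.arccos(a[2])),'centre',t-.026*a,'tip',t-.132*a)
T=lambda ut:None
ut=np.array([.10,-.22,.97]); ut/=np.linalg.norm(ut); z=-ut; x=np.array([0,-1,0.]); x-=x@z*z; x/=np.linalg.norm(x); Tm=np.c_[x,np.cross(z,x),z]; np.save('T.npy',Tm)
print(Tm,need(M,Tm)); hv=t+.09*a; print('hover delta',(hv-s['tcp_pos'])*100)
"
```

```text
14.27 tcp [0.4334 0.1392 0.2825] q [ 0.3036  0.0914 -1.1884  2.1842  0.8699  0.9347  2.0958] gap 0.060399339486753335 F [ 0.5492 -0.0147  0.2666] T [ 0.2181  0.5585 -0.006 ]
[[ 0.249  -0.8139  0.5249]
 [-0.8826 -0.4139 -0.223 ]
 [ 0.3988 -0.4078 -0.8214]]
87 [196.7471 199.2414]
[0.5223 0.1522 0.1614] 0.0142533060206213
23 249.08695652173913 141.30434782608697 (array([0.5212, 0.1511, 0.1686]), np.float64(0.0008285253462865653))
[0.5217 0.1512 0.168 ]
u [ 0.1523 -0.2999  0.9417] 19.654199684024668 centre [0.5177 0.159  0.1435] tip [0.5016 0.1908 0.0437]
[[-0.0226 -0.9947 -0.1   ]
 [-0.9755  0.      0.2201]
 [-0.2189  0.1025 -0.9703]] [ 30.913   37.1564 -19.1812]
hover delta [10.196  -1.4999 -2.9774]
```

Call:
{"fn": "apply_moves", "kwargs": {"deltas": [[[1.27,-0.19,-0.2,3.86,4.65,-2.4],[1.27,-0.19,-0.2,3.86,4.65,-2.4],[1.27,-0.19,-0.2,3.86,4.65,-2.4],[1.27,-0.19,-0.2,3.86,4.65,-2.4],[1.27,-0.19,-0.2,3.86,4.65,-2.4]]]}}

```text
clock: 14.68
tcp_pos: [0.4987, 0.129, 0.2732]
ee_rot: [-2.29, 2.002, -0.12]
contact_force: [-0.4, 0.7, 0.1]
finger_gap: 0.0598
grip_force: 0.0
```

Call:
{"fn": "apply_moves", "kwargs": {"deltas": [[[1.27,-0.19,0,3.86,4.65,-2.4],[1.27,-0.19,0,3.86,4.65,-2.4],[1.27,-0.19,0,3.86,4.65,-2.4],[0,0,0,0,0,0]]]}}

```text
clock: 15.02
tcp_pos: [0.5405, 0.1178, 0.269]
ee_rot: [-2.128, 2.169, 0.36]
contact_force: [0.1, -2.1, -0.9]
finger_gap: 0.0604
grip_force: 0.0
```

```bash
python3 -c "
from h import *; s,M=st(); print(need(M,np.load('T.npy'))); c=np.array([.5177,.159,.1435]); a=np.array([.1523,-.2999,.9417])
print((c+a*.075-s['tcp_pos'])*100, (c-s['tcp_pos'])*100)"
```

```text
15.02 tcp [0.5405 0.1178 0.269 ] q [ 0.5589  0.5899 -1.1161  1.6148  0.2896  1.2444  2.5511] gap 0.06037179787226135 F [ 0.0538 -2.0818 -0.9291] T [-0.3604 -0.1253 -0.0221]
[[-0.0308 -0.9939 -0.1058]
 [-0.9748  0.0064  0.2232]
 [-0.2211  0.11   -0.969 ]]
[-0.1429 -0.4296  0.3842]
[-1.1343  1.8722 -5.49  ] [ -2.2766   4.1215 -12.5528]
```

Call:
{"fn": "apply_moves", "kwargs": {"deltas": [[[0,0,0,-0.74,1.57,-6.8],[0,0,0,-0.74,1.57,-6.8],[0,0,0,-0.74,1.57,-6.8],[0,0,0,-0.74,1.57,-6.8],[0,0,0,-0.74,1.57,-6.8]]]}}

```text
clock: 15.43
tcp_pos: [0.5356, 0.1226, 0.2719]
ee_rot: [-1.416, 2.765, 0.383]
contact_force: [-0.1, 1.3, -0.1]
finger_gap: 0.0601
grip_force: 0.0
```

Call:
{"fn": "apply_moves", "kwargs": {"deltas": [[[0,0,0,-0.74,1.57,-6.8],[0,0,0,-0.74,1.57,-6.8],[0,0,0,-0.74,1.57,-6.8],[0,0,0,-0.74,1.57,-6.8],[0,0,0,-0.74,1.57,-6.8]]]}}

```text
clock: 15.85
tcp_pos: [0.5355, 0.1224, 0.2723]
ee_rot: [0.508, -3.019, -0.369]
contact_force: [-0.0, 0.7, -0.1]
finger_gap: 0.0601
grip_force: 0.0
```

Call:
{"fn": "apply_moves", "kwargs": {"deltas": [[[0,0,0,-0.74,1.57,-6.8],[0,0,0,-0.74,1.57,-6.8],[0,0,0,-0.74,1.57,-6.8],[0,0,0,-0.74,1.57,-6.8],[0,0,0,-0.74,1.57,-6.8]]]}}

```text
clock: 16.27
tcp_pos: [0.5354, 0.1223, 0.2725]
ee_rot: [-0.418, -2.972, -0.321]
contact_force: [-0.7, 0.1, -0.8]
finger_gap: 0.0602
grip_force: 0.0
```

Call:
{"fn": "apply_moves", "kwargs": {"deltas": [[[0,0,0,-0.74,1.57,-6.8],[0,0,0,-0.74,1.57,-6.8],[0,0,0,-0.74,1.57,-6.8],[0,0,0,-0.74,1.57,-6.8],[0,0,0,-0.74,1.57,-6.8]]]}}

```text
clock: 16.68
tcp_pos: [0.5353, 0.1222, 0.2727]
ee_rot: [-1.274, -2.665, -0.246]
contact_force: [-0.1, 0.0, -0.3]
finger_gap: 0.0602
grip_force: 0.0
```

Call:
{"fn": "apply_moves", "kwargs": {"deltas": [[[0,0,0,-0.74,1.57,-6.8],[0,0,0,-0.74,1.57,-6.8],[0,0,0,-0.74,1.57,-6.8],[0,0,0,-0.74,1.57,-6.8],[0,0,0,-0.74,1.57,-6.8]]]}}

```text
clock: 17.1
tcp_pos: [0.5353, 0.1221, 0.2728]
ee_rot: [-1.997, -2.134, -0.152]
contact_force: [0.3, 0.4, -0.7]
finger_gap: 0.06
grip_force: 0.0
```

```bash
python3 -c "
from h import *; T=np.load('T.npy'); T[:,:2]*=-1; np.save('T.npy',T); s,M=st(); print(need(M,T)); c=np.array([.5177,.159,.1435]); a=np.array([.1523,-.2999,.9417])
print((c+a*.075-s['tcp_pos'])*100, (c-s['tcp_pos'])*100)"
```

```text
17.1 tcp [0.5353 0.1221 0.2728] q [ 0.1007  0.3594 -0.3704  1.6724 -0.1193  1.1642 -0.1344] gap 0.06003224523549301 F [ 0.3188  0.3738 -0.6844] T [-0.1836 -0.1138 -0.0408]
[[-0.0565  0.9947 -0.086 ]
 [ 0.9725  0.0743  0.2206]
 [ 0.2258 -0.0711 -0.9716]]
[-0.437   1.7923 -4.2383]
[-0.6151  1.437  -5.8717] [ -1.7574   3.6862 -12.9345]
```

Call:
{"fn": "apply_moves", "kwargs": {"deltas": [[[-0.15,0.36,-1.45,0,0,0],[-0.15,0.36,-1.45,0,0,0],[-0.15,0.36,-1.45,0,0,0],[-0.15,0.36,-1.45,0,0,0],[0,0,0,0,0,0]]]}}

```text
clock: 17.52
tcp_pos: [0.5278, 0.137, 0.2122]
ee_rot: [-1.987, -2.138, -0.148]
contact_force: [-0.4, 0.1, -0.2]
finger_gap: 0.0602
grip_force: 0.0
```

Call:
{"fn": "apply_moves", "kwargs": {"deltas": [[[-0.2,0.41,-1.3,0,0,0],[-0.2,0.41,-1.3,0,0,0],[-0.2,0.41,-1.3,0,0,0],[-0.2,0.41,-1.3,0,0,0],[0,0,0,0,0,0]]]}}

```text
clock: 17.93
tcp_pos: [0.5203, 0.1535, 0.1603]
ee_rot: [-1.986, -2.134, -0.147]
contact_force: [-0.3, 0.2, 0.3]
finger_gap: 0.0605
grip_force: 0.0
```

```bash
python3 -c "
from h import *; s,M=st(); c=np.array([.5177,.159,.1435]); a=np.array([.1523,-.2999,.9417])
print((c+a*.006-s['tcp_pos'])*100)
for n,(u0,u1,v0,v1) in (('top',(160,240,160,240)),('side',(215,285,110,180))):
    im,d=viewer.grab_frame(n); cv2.imwrite(f'pics/{n}6.png',cv2.resize(im[v0:v1,u0:u1,::-1],(400,400),interpolation=cv2.INTER_NEAREST))
cv2.imwrite('pics/c6.png',np.hstack([cv2.imread('pics/top6.png'),cv2.imread('pics/side6.png')]))"
```

```text
17.93 tcp [0.5203 0.1535 0.1603] q [ 0.0451  0.4623 -0.3787  1.8305 -0.0982  0.9044 -0.1652] gap 0.0604668505882488 F [-0.3192  0.1607  0.2666] T [-0.2283 -0.0528 -0.0027]
[[-0.0611  0.9937 -0.0937]
 [ 0.9715  0.0808  0.2227]
 [ 0.2289 -0.0774 -0.9704]]
[-0.1686  0.3712 -1.1141]
```

View pics/c6.png

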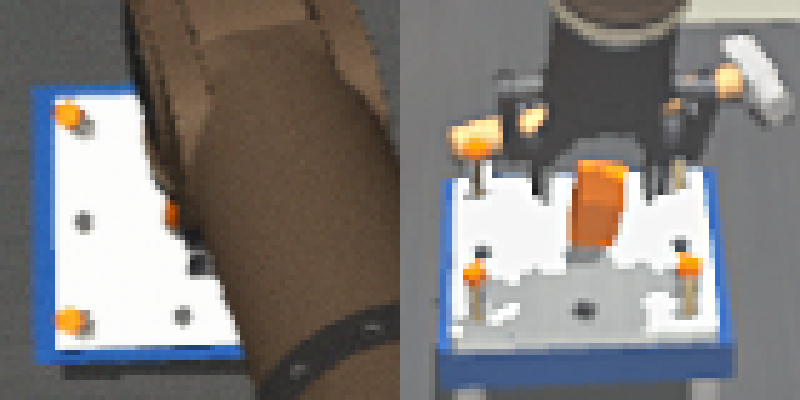

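The side view shows the fingers straddling the handle, at crop columns 540 and 652 with the handle at 575–628. Next: down and close.

Call:
{"fn": "apply_moves", "kwargs": {"deltas": [[[-0.05,0.12,-0.4,0,0,0],[-0.05,0.12,-0.4,0,0,0],[0,0.1,-0.3,0,0,0],[0,0,0,0,0,0]]]}}

```text
clock: 18.37
tcp_pos: [0.5197, 0.1567, 0.1479]
ee_rot: [-1.987, -2.127, -0.144]
contact_force: [-0.2, -0.6, 1.0]
finger_gap: 0.0599
grip_force: 0.0
```

Call:
{"fn": "apply_moves", "kwargs": {"deltas": [[[0,0,0,0,0,0],[0,0,0,0,0,0],[0,0,0,0,0,0],[0,0,0,0,0,0],[0,0,0,0,0,0]]], "claw": 1, "newtons": 70}}

```text
clock: 18.78
tcp_pos: [0.5196, 0.1568, 0.1482]
ee_rot: [-1.986, -2.127, -0.143]
contact_force: [-2.0, -0.0, -0.3]
finger_gap: 0.0315
grip_force: 68.4
```

```bash
python3 -c "
from h import *; s,M=st()"
```

```text
18.78 tcp [0.5196 0.1568 0.1482] q [ 0.0392  0.4797 -0.3779  1.8393 -0.0978  0.8822 -0.1701] gap 0.031494335226793006 F [-2.0103 -0.0321 -0.2873] T [-0.0366  0.3037  0.063 ]
[[-0.0568  0.9935 -0.0986]
 [ 0.9713  0.0779  0.225 ]
 [ 0.2312 -0.083  -0.9694]]
```

Call:
{"fn": "apply_moves", "kwargs": {"deltas": [[[-0.07,0.14,-0.06,-0.9,-0.45,0],[-0.07,0.14,-0.06,-0.9,-0.45,0],[-0.07,0.14,-0.06,-0.9,-0.45,0],[-0.07,0.14,-0.06,-0.9,-0.45,0]]]}}

```text
clock: 19.12
tcp_pos: [0.517, 0.1626, 0.1461]
ee_rot: [-2.033, -2.178, -0.11]
contact_force: [-2.0, 0.8, 4.2]
finger_gap: 0.0314
grip_force: 69.2
```

```bash
python3 -c "
from h import *; s,M=st()"
```

```text
19.12 tcp [0.517  0.1626 0.1461] q [-0.0356  0.4582 -0.3459  1.8604 -0.0341  0.8542 -0.2574] gap 0.03139495331144079 F [-2.0465  0.8051  4.2071] T [0.0426 0.634  0.1432]
[[-0.0632  0.9958 -0.0665]
 [ 0.984   0.0733  0.1624]
 [ 0.1666 -0.0552 -0.9845]]
```

Low forces; continuing.

Call:
{"fn": "apply_moves", "kwargs": {"deltas": [[[-0.07,0.14,-0.1,-0.9,-0.45,0],[-0.07,0.14,-0.1,-0.9,-0.45,0],[-0.07,0.14,-0.1,-0.9,-0.45,0],[-0.07,0.14,-0.1,-0.9,-0.45,0]]]}}

```text
clock: 19.45
tcp_pos: [0.5142, 0.1684, 0.142]
ee_rot: [-2.078, -2.228, -0.075]
contact_force: [-2.9, 0.4, 4.5]
finger_gap: 0.0314
grip_force: 69.1
```

Call:
{"fn": "apply_moves", "kwargs": {"deltas": [[[-0.07,0.14,-0.12,-0.9,-0.45,0],[-0.07,0.14,-0.12,-0.9,-0.45,0],[-0.07,0.14,-0.12,-0.9,-0.45,0],[-0.07,0.14,-0.12,-0.9,-0.45,0]]]}}

```text
clock: 19.78
tcp_pos: [0.5116, 0.174, 0.1371]
ee_rot: [-2.123, -2.277, -0.039]
contact_force: [-2.1, 1.1, 2.4]
finger_gap: 0.0316
grip_force: 69.0
```

```bash
python3 -c "
from h import *; s,M=st()"
```

```text
19.78 tcp [0.5116 0.174  0.1371] q [-0.1983  0.436  -0.2738  1.9002  0.1092  0.8095 -0.4517] gap 0.031616159650713925 F [-2.0952  1.1031  2.3697] T [ 0.2655  0.4047 -0.053 ]
[[-0.0699  0.9975 -0.0034]
 [ 0.9968  0.07    0.0377]
 [ 0.0379 -0.0007 -0.9993]]
```

Call:
{"fn": "apply_moves", "kwargs": {"deltas": [[[-0.07,0.13,-0.15,-0.9,-0.45,0],[-0.07,0.13,-0.15,-0.9,-0.45,0],[-0.07,0.13,-0.15,-0.9,-0.45,0],[-0.07,0.13,-0.15,-0.9,-0.45,0]]]}}

```text
clock: 20.12
tcp_pos: [0.5095, 0.1792, 0.1313]
ee_rot: [2.116, 2.27, 0.003]
contact_force: [0.9, 1.1, 2.5]
finger_gap: 0.0312
grip_force: 68.8
```

```bash
python3 -c "
from h import *; s,M=st()
for n,(u0,u1,v0,v1) in (('top',(160,240,160,240)),('side',(215,285,110,180))):
    im,d=viewer.grab_frame(n); cv2.imwrite(f'pics/{n}7.png',cv2.resize(im[v0:v1,u0:u1,::-1],(400,400),interpolation=cv2.INTER_NEAREST))
cv2.imwrite('pics/c7.png',np.hstack([cv2.imread('pics/top7.png'),cv2.imread('pics/side7.png')]))"
```

```text
20.12 tcp [0.5095 0.1792 0.1313] q [-0.284   0.4342 -0.2341  1.9178  0.1875  0.7948 -0.5573] gap 0.031236171601334947 F [0.912  1.1497 2.533 ] T [ 0.1849 -0.1016 -0.0118]
[[-0.0698  0.9971  0.0293]
 [ 0.9972  0.0705 -0.0247]
 [-0.0267  0.0275 -0.9993]]
```

Call:
{"fn": "apply_moves", "kwargs": {"deltas": [[[-0.05,0.1,-0.15,-0.7,-0.4,0],[-0.05,0.1,-0.15,-0.7,-0.4,0],[-0.05,0.08,-0.15,-0.5,-0.3,0],[0,0.05,-0.15,0,0,0]]]}}

```text
clock: 20.55
tcp_pos: [0.5082, 0.1825, 0.1259]
ee_rot: [2.09, 2.244, -0.014]
contact_force: [-1.6, -2.0, 26.7]
finger_gap: 0.0313
grip_force: 73.4
```

```bash
cat > lean.py <<'E'
from h import *; s,M=st()
im,d=viewer.grab_frame('side'); w=np.zeros(d.shape,bool); w[130:170,236:262]=1; m=orange(im)&w
r=np.argwhere(m); print(m.sum(),cv2.minAreaRect(r[:,::-1].astype(np.float32)))
P=cloud('side',d,m); print(np.percentile(P,[2,50,98],axis=0))
E
python3 lean.py
```

```text
20.55 tcp [0.5082 0.1825 0.1259] q [-0.3326  0.4374 -0.2117  1.9299  0.2329  0.7831 -0.6188] gap 0.03134616612456864 F [-1.5553 -1.9916 26.676 ] T [-0.9498  0.558  -0.0554]
[[-0.0694  0.9964  0.0487]
 [ 0.9957  0.0722 -0.0577]
 [-0.061   0.0445 -0.9971]]
117 ((248.60769653320312, 141.56153869628906), (13.023645401000977, 27.163602828979492), 29.744882583618164)
[[0.494  0.1621 0.0964]
 [0.5082 0.1691 0.1321]
 [0.5233 0.1944 0.1483]]
```

Call:
{"fn": "apply_moves", "kwargs": {"deltas": [[[0,0.03,-0.15,0,0,0],[0,0.03,-0.15,0,0,0]]]}}

```text
clock: 20.77
tcp_pos: [0.5092, 0.1829, 0.1254]
ee_rot: [2.091, 2.242, -0.011]
contact_force: [-7.9, -3.6, 53.5]
finger_gap: 0.0315
grip_force: 77.9
```

```bash
python3 lean.py
```

```text
20.77 tcp [0.5092 0.1829 0.1254] q [-0.3331  0.4387 -0.211   1.9296  0.234   0.7802 -0.6207] gap 0.03145675561695544 F [-7.9113 -3.6433 53.4989] T [-2.0352  2.1657 -0.0905]
[[-0.0683  0.9964  0.0507]
 [ 0.9958  0.0711 -0.057 ]
 [-0.0604  0.0466 -0.9971]]
121 ((248.93592834472656, 141.39500427246094), (12.654735565185547, 27.84041976928711), 27.645973205566406)
[[0.4941 0.1644 0.0955]
 [0.5089 0.1702 0.1296]
 [0.5237 0.1937 0.148 ]]
```

```bash
python3 -c "
from h import *
im,d=viewer.grab_frame('side'); cv2.imwrite('pics/c8.png',cv2.resize(im[125:175,222:282,::-1],(720,600),interpolation=cv2.INTER_CUBIC))
f=lambda n,P:(lambda c:(lambda p:(p[:2]/p[2]*192/np.tan(np.radians(c['fov_y']/2))+[c['cx'],c['cy']]))(np.array(c['view'])[:3,:3]@P+np.array(c['view'])[:3,3]))(viewer.camera_info(n))
for x,z in ((.4905,.142),(.5225,.142),(.4905,.09),(.5225,.09)): print(x,z,(f('side',np.array([x,.1675,z]))-[222,125])*12)
"
```

```text
0.4905 0.142 [228.7215 236.4919]
0.5225 0.142 [332.3061 233.7047]
0.4905 0.09 [235.3109 369.5418]
0.5225 0.09 [336.6496 366.7986]
```

View pics/c8.png

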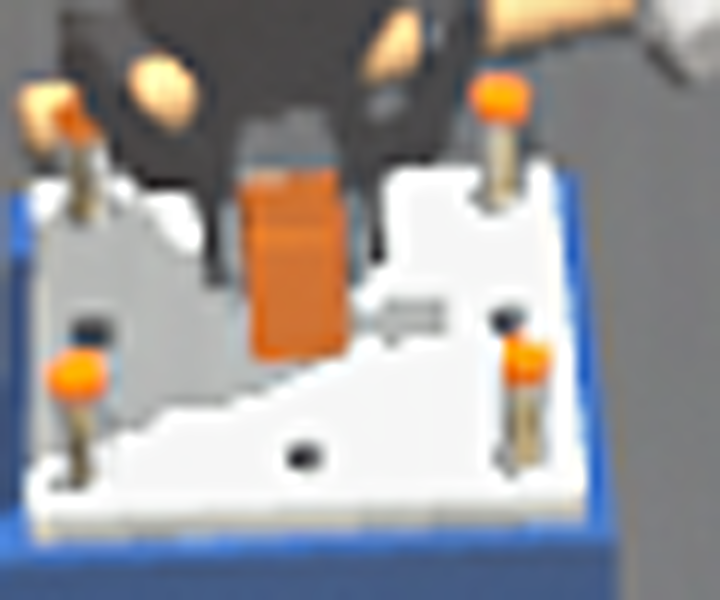

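The side view shows the plate squared up on its base in x. The handle's lower face edge is at y≈357 where fully home would be about 370. It still leans about 4° towards −y and 2.5° towards −x, about 5 mm from home. I'll straighten it about the hole, then press.

Call:
{"fn": "apply_moves", "kwargs": {"deltas": [[[0,0,0.2,0,0,0],[0.06,0.1,0,-1.5,0.85,0],[0.06,0.1,0,-1.5,0.85,0],[0.06,0.1,0,-1.5,0.85,0]]]}}

```text
clock: 21.2
tcp_pos: [0.5103, 0.1853, 0.1256]
ee_rot: [2.072, 2.227, -0.149]
contact_force: [-1.4, -1.2, 18.1]
finger_gap: 0.0314
grip_force: 68.6
```

```bash
python3 lean.py
```

```text
21.2 tcp [0.5103 0.1853 0.1256] q [-0.3871  0.4773 -0.1883  1.8648  0.2632  0.894  -0.6598] gap 0.03138226022746783 F [-1.3618 -1.1985 18.1238] T [-0.2254 -0.0715 -0.0439]
[[-0.0719  0.9974  0.0039]
 [ 0.988   0.0718 -0.1365]
 [-0.1364 -0.006  -0.9906]]
117 ((249.46641540527344, 141.10655212402344), (12.398454666137695, 27.0750732421875), 28.810794830322266)
[[0.4966 0.1645 0.1009]
 [0.5115 0.1706 0.1325]
 [0.524  0.1946 0.1495]]
```

Torque is gone, so the drift is freer. Pressing on.

Call:
{"fn": "apply_moves", "kwargs": {"deltas": [[[-0.02,0,-0.15,0,0,0],[-0.02,0,-0.15,0,0,0]]]}}

```text
clock: 21.42
tcp_pos: [0.5104, 0.186, 0.1247]
ee_rot: [2.071, 2.227, -0.145]
contact_force: [-7.4, -3.2, 55.8]
finger_gap: 0.0309
grip_force: 71.7
```

```bash
python3 lean.py; python3 - <<'E'
from h import *
im,d=viewer.grab_frame('side'); g=im[138:160,238:256]
for r in range(0,22): print(138+r,' '.join(f'{int(p[0]):3d}/{int(p[2]):3d}' for p in g[r,::3]))
E
```

```text
21.42 tcp [0.5104 0.186  0.1247] q [-0.388   0.4778 -0.1883  1.8668  0.2644  0.8894 -0.6616] gap 0.030890072016339625 F [-7.4135 -3.1678 55.7864] T [-1.6606  1.6527 -0.0879]
[[-0.0724  0.9974  0.0059]
 [ 0.9881  0.0725 -0.1353]
 [-0.1354 -0.0039 -0.9908]]
118 ((249.25527954101562, 140.99041748046875), (12.88037395477295, 27.0750732421875), 28.810794830322266)
[[0.4965 0.165  0.0983]
 [0.5115 0.1728 0.1307]
 [0.524  0.1969 0.1514]]
138  74/ 72  73/ 77 110/130 106/115 119/107  73/ 74
139  67/ 64  73/ 72 184/ 87 182/ 73 168/ 71  66/ 66
140 124/124  66/ 73 209/ 47 210/ 49 187/ 60  53/ 53
141 168/167 110/125 205/ 51 204/ 52 189/ 61  57/ 58
142 175/174 130/143 204/ 52 201/ 53 189/ 58  60/ 61
143 173/172 136/150 225/ 47 225/ 53 248/ 46  61/ 64
144 170/171 132/145 220/ 49 220/ 52 232/ 44  60/ 63
145 174/174 122/135 214/ 50 211/ 53 193/ 47  55/ 58
146 174/174 116/129 216/ 50 212/ 54 198/ 47  65/ 69
147 177/177 111/123 216/ 50 212/ 54 202/ 46 169/173
148 184/184 155/166 217/ 49 212/ 55 199/ 45 228/230
149 184/185 168/178 216/ 49 211/ 53 206/ 51 206/207
150 184/185 180/189 216/ 50 211/ 55 209/ 54 183/187
151 181/182 186/195 215/ 50 211/ 55 208/ 53 181/184
152 182/183 185/194 214/ 47 212/ 54 206/ 50 220/223
153 182/182 184/192 216/ 38 214/ 40 206/ 31 253/255
154 181/181 183/189 195/ 87 165/ 90 240/238 250/250
155 171/172 175/178 174/162 250/255 249/255 247/247
156 249/249 250/251 249/255 251/254 247/248 246/247
157 249/249 249/249 249/250 247/247 246/246 246/246
158 246/246 246/246 246/246 246/246 246/246 246/246
159 246/246 246/246 246/246 247/247 246/246 246/246
```

The reaction pushes the tool towards −x/−y, which points at the measured base hole (.5065,.1835). I'll yield that way, then press.

Call:
{"fn": "apply_moves", "kwargs": {"deltas": [[[0,0,0.15,0,0,0],[-0.12,-0.08,0,0,0,0],[-0.12,-0.08,0,0,0,0],[-0.1,-0.05,-0.05,0,0,0]]]}}

```text
clock: 21.85
tcp_pos: [0.5087, 0.1856, 0.1251]
ee_rot: [2.071, 2.228, -0.137]
contact_force: [6.3, 3.8, 25.8]
finger_gap: 0.0315
grip_force: 69.6
```

```bash
python3 lean.py
```

```text
21.85 tcp [0.5087 0.1856 0.1251] q [-0.3864  0.4724 -0.1896  1.8748  0.264   0.8813 -0.6617] gap 0.031469910549413616 F [ 6.2653  3.7793 25.8024] T [ 0.6419 -1.4325  0.2742]
[[-0.0725  0.9973  0.0099]
 [ 0.9886  0.0732 -0.1313]
 [-0.1317  0.0002 -0.9913]]
118 ((249.08253479003906, 140.89540100097656), (13.27467155456543, 27.0750732421875), 28.810794830322266)
[[0.4942 0.1665 0.0972]
 [0.509  0.173  0.1318]
 [0.5239 0.198  0.1499]]
```

Call:
{"fn": "apply_moves", "kwargs": {"deltas": [[[0,0,-0.1,0,0,0],[0,0,-0.1,0,0,0]]]}}

```text
clock: 22.07
tcp_pos: [0.5089, 0.1856, 0.1247]
ee_rot: [2.07, 2.227, -0.136]
contact_force: [-3.4, 0.3, 51.3]
finger_gap: 0.0313
grip_force: 72.5
```

```bash
python3 lean.py
```

```text
22.07 tcp [0.5089 0.1856 0.1247] q [-0.387   0.473  -0.1893  1.8751  0.2652  0.88   -0.663 ] gap 0.03128958588299048 F [-3.4487  0.3215 51.2506] T [-0.6275  0.5736  0.0855]
[[-0.0725  0.9973  0.0106]
 [ 0.9886  0.0732 -0.1317]
 [-0.1321  0.001  -0.9912]]
117 ((248.87139892578125, 141.27928161621094), (13.27467155456543, 27.9512882232666), 28.810794830322266)
[[0.4948 0.1645 0.098 ]
 [0.5089 0.1723 0.1318]
 [0.5237 0.1952 0.1484]]
```

Stiff in every direction with a hard stop, so it is likely home. I'll relieve the load, open, retreat and check.

Call:
{"fn": "apply_moves", "kwargs": {"deltas": [[[0,0,0.15,0,0,0],[0,0,0.1,0,0,0]]]}}

```text
clock: 22.28
tcp_pos: [0.5086, 0.1856, 0.1254]
ee_rot: [2.071, 2.228, -0.137]
contact_force: [7.7, 5.2, 8.6]
finger_gap: 0.0314
grip_force: 68.2
```

Call:
{"fn": "apply_moves", "kwargs": {"deltas": [[[0,0,0,0,0,0],[0,0,0,0,0,0],[0,0,0,0,0,0],[0,0,0,0,0,0],[0,0,0,0,0,0]]], "claw": 6}}

```text
clock: 22.7
tcp_pos: [0.5046, 0.183, 0.1219]
ee_rot: [2.073, 2.23, -0.153]
contact_force: [0.3, 0.3, 0.6]
finger_gap: 0.0597
grip_force: 0.0
```

Call:
{"fn": "apply_moves", "kwargs": {"deltas": [[[0,0.13,1,0,0,0],[0,0.2,1.5,0,0,0],[0,0.26,2,0,0,0],[0,0.3,2.3,0,0,0],[0,0.3,2.3,0,0,0]]]}}

```text
clock: 23.12
tcp_pos: [0.5048, 0.1954, 0.2149]
ee_rot: [2.072, 2.231, -0.151]
contact_force: [0.5, -0.1, -0.4]
finger_gap: 0.06
grip_force: 0.0
```

Call:
{"fn": "apply_moves", "kwargs": {"deltas": [[[-2,0,2,0,0,0],[-3,0,2,0,0,0],[-3,-2,2,0,0,0],[-2,-3,1,0,0,0],[0,-3,0,0,0,0]]]}}

```text
clock: 23.53
tcp_pos: [0.4023, 0.1163, 0.2863]
ee_rot: [2.067, 2.235, -0.146]
contact_force: [0.8, -0.7, 0.3]
finger_gap: 0.0597
grip_force: 0.0
```

```bash
cat > chk.py <<'E'
from h import *; s,M=st()
for n in ('top','side'):
    im,d=viewer.grab_frame(n); np.savez(f'pics/{n}9.npz',im=im,d=d); w=np.zeros(d.shape,bool)
    if n=='top': w[190:212,183:207]=1
    else: w[135:160,238:260]=1
    m=orange(im)&w; R=np.argwhere(m); print(n,m.sum(),cv2.minAreaRect(R[:,::-1].astype(np.float32)),R.min(0),R.max(0),R.mean(0))
    b=m&(im[:,:,0]>225); v,u=np.argwhere(b).mean(0) if b.sum() else (0,0); P=cloud(n,d,m); print('bright',b.sum(),u,v,'z pct',np.percentile(P[:,2],[5,25,50,75,95]))
    hi=P[(P[:,2]>.13)]; print(len(hi),np.median(hi,axis=0))
    if n=='side':
        for r in range(137,159): print(r,' '.join(f'{int(p[0]):3d}/{int(p[2]):3d}' for p in im[r,240:256:2]))
    else: print('axis at .142',onplane('top',u,v,.142))
E
python3 chk.py
```

```text
23.53 tcp [0.4023 0.1163 0.2863] q [-0.3172  0.1012 -0.2094  1.9443  0.1514  1.1666 -0.5126] gap 0.059674306357222866 F [ 0.759  -0.6699  0.2995] T [ 0.1633 -0.0762  0.0693]
[[-0.0778  0.997   0.0043]
 [ 0.988   0.0776 -0.1338]
 [-0.1338 -0.0062 -0.991 ]]
top 98 ((192.0, 203.0), (10.0, 10.0), 0.0) [198 187] [208 197] [202.6735 191.4388]
bright 82 190.96341463414635 202.0609756097561 z pct [0.1205 0.1386 0.1416 0.1442 0.1467]
88 [0.5071 0.182  0.1423]
axis at .142 [0.5073 0.1823 0.142 ]
side 104 ((245.5, 146.5), (15.0, 7.0), 90.0) [139 242] [154 249] [146.1923 245.7885]
bright 38 245.71052631578948 141.42105263157896 z pct [0.1006 0.1158 0.1326 0.1442 0.1478]
55 [0.5089 0.1748 0.144 ]
137 125/128 122/128 123/127 121/128 119/129 120/124 118/118 117/117
138 109/113 108/127 105/134 100/132 113/117 118/131 144/145 142/144
139 234/239 239/116 255/ 83 255/ 84 255/ 65 251/222 255/255 254/254
140 253/255 253/ 59 252/ 27 252/ 33 252/ 20 250/247 250/252 250/250
141 248/255 246/ 14 248/ 36 248/ 43 248/ 29 247/233 247/248 246/246
142 247/253 245/ 65 248/ 36 247/ 41 248/ 30 247/212 246/248 246/246
[... 388 characters left out ...]
/155 248/251 246/246
149 249/253 213/149 213/ 64 213/ 67 212/ 64 221/154 248/251 246/246
150 250/253 182/115 213/ 64 212/ 67 211/ 63 222/154 248/251 246/246
151 250/253 179/118 212/ 63 212/ 67 211/ 63 226/157 248/251 246/246
152 251/254 188/131 213/ 63 212/ 64 212/ 62 219/122 248/252 246/246
153 249/251 190/154 212/ 52 213/ 55 213/ 51 222/128 247/251 246/246
154 250/251 178/160 190/ 85 180/ 86 165/ 94 242/239 247/249 246/246
155 248/248 247/253 248/255 249/255 245/255 248/254 247/247 246/246
156 247/247 248/250 248/252 249/253 249/251 247/248 247/247 246/246
157 246/246 246/247 246/247 247/247 246/247 246/246 246/246 246/246
158 246/246 246/246 246/246 246/246 246/246 246/246 246/246 246/246
```

```bash
python3 - <<'E'
from h import *
z=np.load('pics/top9.npz'); im,d=z['im'],z['d']; g=im.astype(int)
w=np.zeros(d.shape,bool); w[190:212,183:207]=1
m=cv2.erode((orange(im)&w&(im[:,:,0]>225)).astype(np.uint8),np.ones((3,3)))>0
P=cloud('top',d,m); P=P[abs(P[:,2]-.142)<.012]; A=np.c_[P[:,:2]-P[:,:2].mean(0),np.ones(len(P))]; k=np.linalg.lstsq(A,P[:,2],rcond=None)[0]; print(len(P),'slope',k,'deg',np.degrees(k[:2]))
caps=orange(im); C=[]
w=np.zeros(d.shape,bool); w[165:245,160:230]=1; w[190:212,183:207]=0
n,l,st_,ce=cv2.connectedComponentsWithStats((caps&w).astype(np.uint8))
for i in range(1,n):
    if st_[i,4]>5: p=onplane('top',*ce[i],.132); C.append(p); print(st_[i,4],p)
C=np.array(C); print('plate centre from caps',C.mean(0) if len(C)==4 else None)
# side: top/front boundary and bottom edge of front face
for u,v,zz in ((246,144.6,.142),(246,154.4,.09),(246,138.6,.142)): print(onplane('side',u,v,zz))
for x in range(196,209): print(x,' '.join(f'{int(p[0]):3d}/{int(p[2]):3d}' for p in im[x,184:200]))
E
```

```text
49 slope [ 0.0804 -0.1158  0.1425] deg [ 4.6087 -6.6358]
19 [0.5764 0.1156 0.132 ]
18 [0.5732 0.2515 0.132 ]
16 [0.4402 0.1134 0.132 ]
plate centre from caps None
[0.5088 0.1673 0.142 ]
[0.5072 0.1754 0.09  ]
[0.509  0.2052 0.142 ]
196 253/252 252/252 253/253 252/252 253/252 252/252 252/252 252/251 251/251 252/250 252/250 252/252 253/252 253/252 253/252 253/252
197 253/252 252/251 252/251 252/249 252/249 252/249 252/248 247/237 240/216 237/183 245/192 250/242 251/249 252/251 253/252 253/252
198 252/252 250/244 249/192 251/ 96 251/ 15 252/ 23 253/ 29 253/ 30 253/ 37 253/ 37 253/ 35 226/ 21 169/102 242/232 252/251 252/252
199 253/252 251/244 252/163 253/ 29 253/ 29 253/ 29 253/ 32 253/ 35 253/ 32 253/ 35 253/ 34 226/ 25 107/  8 169/105 245/238 253/252
200 253/252 250/243 251/160 253/ 28 253/ 31 253/ 33 253/ 30 253/ 33 253/ 34 253/ 33 253/ 37 229/ 21 118/  4 118/ 30 237/231 252/252
201 253/252 245/243 247/156 253/ 33 253/ 31 253/ 29 253/ 29 253/ 36 253/ 38 253/ 32 253/ 36 232/ 26 123/  2 116/ 28 233/226 252/251
202 252/252 247/246 249/170 253/ 30 253/ 33 252/ 25 253/ 31 253/ 34 253/ 32 253/ 33 253/ 35 234/ 21 137/ 11 106/  3 158/130 243/241
203 253/252 252/252 253/212 253/ 27 253/ 29 253/ 26 253/ 27 253/ 31 253/ 32 253/ 35 253/ 33 239/ 31 152/  7 102/  3 162/139 244/242
204 252/252 252/252 253/212 253/ 27 253/ 32 253/ 28 253/ 27 253/ 32 253/ 34 253/ 30 253/ 38 243/ 21 174/ 12 105/  5 160/136 243/241
205 253/252 253/252 252/212 252/ 22 253/ 31 253/ 33 253/ 31 253/ 26 253/ 34 253/ 38 253/ 31 245/ 22 181/ 13 108/ 10 159/130 242/240
206 252/252 253/252 252/213 252/ 43 252/ 30 252/ 34 251/ 33 251/ 35 251/ 32 250/ 31 250/ 24 241/ 17 178/  8 109/  8 144/ 94 241/236
207 252/252 252/252 251/237 248/144 237/ 71 213/ 37 183/ 14 153/  3 148/ 18 128/ 25 117/ 29 121/ 30 121/ 26 124/ 39 153/109 241/238
208 252/252 253/252 253/252 249/246 236/213 190/138 133/ 59 129/ 49 130/ 51 143/ 77 149/ 90 144/ 85 144/ 83 151/108 171/150 239/237
```

```bash
python3 - <<'E'
from h import *
f=lambda n,P:(lambda c:(lambda p:(p[:2]/p[2]*192/np.tan(np.radians(c['fov_y']/2))+[c['cx'],c['cy']]))(np.array(c['view'])[:3,:3]@P+np.array(c['view'])[:3,3]))(viewer.camera_info(n))
# top-view measured: bright face & silhouette in rows/cols; compare with upright prediction
yaw=np.radians(4); c,s=np.cos(yaw),np.sin(yaw); ax=np.array([.5073,.1823])
for n in('top','side'):
  for z in(.142,.09):
    print(n,z,[f(n,np.array([*(ax+np.array([c*a-s*b,s*a+c*b])*.016),z])).round(1) for a,b in((1,1),(1,-1),(-1,-1),(-1,1))])
im=np.mean([viewer.grab_frame('side')[0].astype(float) for _ in range(3)],axis=0)
print('side cols B, row149 & 141 & 153'); 
for r in (141,143,147,149,152,153): print(r,im[r,239:253,2].round().astype(int))
# depth-based lean: averaged top-face plane and side-face plane
D=[viewer.grab_frame('top') for _ in range(6)]; m=np.zeros(D[0][1].shape,bool); m[199:206,188:194]=1
P=np.vstack([cloud('top',d,m) for _,d in D]); P=P[abs(P[:,2]-.142)<.015]; A=np.c_[P[:,:2]-P[:,:2].mean(0),np.ones(len(P))]
k,res,_,_=np.linalg.lstsq(A,P[:,2],rcond=None); print('top plane',len(P),k,np.degrees(k[:2]),'sd',np.sqrt(res/len(P)))
D=[viewer.grab_frame('side') for _ in range(6)]; m[:]=0; m[146:153,244:248]=1
P=np.vstack([cloud('side',d,m) for _,d in D]); A=np.c_[P[:,0]-P[:,0].mean(),P[:,2]-P[:,2].mean(),np.ones(len(P))]
k,res,_,_=np.linalg.lstsq(A,P[:,1],rcond=None); print('front plane',len(P),k,'lean y deg',np.degrees(k[1]),np.sqrt(res/len(P)))
E
```

```text
top 0.142 [array([185.8, 197.6]), array([195.6, 196.8]), array([196.2, 206.5]), array([186.4, 207.3])]
top 0.09 [array([188.7, 199.1]), array([198.2, 198.3]), array([198.8, 207.7]), array([189.3, 208.5])]
side 0.142 [array([249.5, 139.4]), array([250.2, 144.5]), array([241.6, 145.1]), array([241., 140.])]
side 0.09 [array([249.9, 150.5]), array([250.5, 155.6]), array([242.1, 156.2]), array([241.6, 151. ])]
side cols B, row149 & 141 & 153
141 [249 255 255  14  26  36  40  40  38  30  78 234 255 248]
143 [247 253 255  80  23  35  39  41  42  39  18 210 255 249]
147 [247 251 255 128  51  63  66  67  66  63  47 154 255 251]
149 [247 253 255 150  49  63  67  66  66  63  48 154 255 251]
152 [249 254 173 132  50  63  65  65  65  62  48 122 245 252]
153 [248 251 177 154  40  53  55  56  55  50  34 129 248 251]
top plane 252 [-0.0239 -0.0564  0.1425] [-1.3701 -3.2305] sd [0.0027]
front plane 167 [ 0.0215 -0.0862  0.1703] lean y deg -4.941690767009388 [0.0025]
```

The plate moved about 10 mm into line: its hole is now at (.507,.183), over the base hole. The handle top is at home height, but the face plane and edges show the handle still leaning about 4° towards −y. I'll tap it flat from straight above with closed fingers, on the raised +y side of its head.

Call:
{"fn": "apply_moves", "kwargs": {"deltas": [[[2.1,1.5,0,3.85,0,0],[2.1,1.5,0,3.85,0,0],[2.1,1.5,-1.5,0,0,0],[2.1,1.5,-2.5,0,0,0],[2.1,1.4,-2.5,0,0,0]]], "claw": 0}}

```text
clock: 24.8
tcp_pos: [0.5119, 0.19, 0.2185]
ee_rot: [2.138, 2.298, 0.004]
contact_force: [0.2, 0.1, 0.0]
finger_gap: 0.0002
grip_force: 0.0
```

Call:
{"fn": "apply_moves", "kwargs": {"deltas": [[[0,0,-2,0,0,0],[0,0,-1,0,0,0],[0,0,0,0,0,0]]]}}

```text
clock: 25.05
tcp_pos: [0.5086, 0.1886, 0.1861]
ee_rot: [2.138, 2.301, -0.008]
contact_force: [-0.7, 0.7, 0.0]
finger_gap: -0.0002
grip_force: 0.0
```

```bash
python3 -c "
from h import *; s,M=st()"
```

```text
25.05 tcp [0.5086 0.1886 0.1861] q [-0.3149  0.3769 -0.1845  1.8388  0.0859  0.938  -0.4646] gap -0.00017407548327829186 F [-0.6828  0.6629  0.0136] T [0.0146 0.018  0.0342]
[[-0.0733  0.9973 -0.0032]
 [ 0.9973  0.0733 -0.0036]
 [-0.0033 -0.0034 -1.    ]]
```

Call:
{"fn": "apply_moves", "kwargs": {"deltas": [[[0,0,-0.9,0,0,0],[0,0,-0.9,0,0,0],[0,0,-0.4,0,0,0],[0,0,-0.2,0,0,0]]]}}

```text
clock: 25.38
tcp_pos: [0.5099, 0.1891, 0.1645]
ee_rot: [2.137, 2.299, -0.0]
contact_force: [-0.0, -0.7, -0.1]
finger_gap: 0.0002
grip_force: 0.0
```

Call:
{"fn": "apply_moves", "kwargs": {"deltas": [[[0,0,-0.2,0,0,0],[0,0,-0.15,0,0,0]]]}}

```text
clock: 25.55
tcp_pos: [0.5103, 0.1894, 0.1613]
ee_rot: [2.137, 2.3, 0.001]
contact_force: [0.0, -0.2, 0.6]
finger_gap: 0.0001
grip_force: 0.0
```

Call:
{"fn": "apply_moves", "kwargs": {"deltas": [[[0,0,-0.15,0,0,0],[0,0,-0.1,0,0,0]]]}}

```text
clock: 25.72
tcp_pos: [0.5104, 0.1895, 0.1588]
ee_rot: [2.137, 2.3, 0.001]
contact_force: [-0.2, 0.2, 12.3]
finger_gap: -0.0001
grip_force: 6.1
```

Call:
{"fn": "apply_moves", "kwargs": {"deltas": [[[0,0,-0.1,0,0,0],[0,0,-0.05,0,0,0]]]}}

```text
clock: 25.88
tcp_pos: [0.511, 0.1897, 0.1587]
ee_rot: [2.137, 2.299, 0.003]
contact_force: [-4.1, -2.1, 18.0]
finger_gap: -0.0003
grip_force: 9.2
```

Call:
{"fn": "apply_moves", "kwargs": {"deltas": [[[0,0,-0.1,0,0,0],[0,0,-0.1,0,0,0]]]}}

```text
clock: 26.05
tcp_pos: [0.5121, 0.19, 0.1584]
ee_rot: [2.136, 2.297, 0.007]
contact_force: [-7.7, -3.9, 38.1]
finger_gap: -0.0001
grip_force: 19.1
```

Call:
{"fn": "apply_moves", "kwargs": {"deltas": [[[0,0,0.5,0,0,0],[0,0,1,0,0,0],[0,0,2,0,0,0],[0,0,3,0,0,0],[0,0,3,0,0,0]]]}}

```text
clock: 26.47
tcp_pos: [0.5095, 0.1892, 0.2509]
ee_rot: [2.138, 2.301, -0.003]
contact_force: [0.8, 0.7, -0.2]
finger_gap: -0.0002
grip_force: 0.0
```

Call:
{"fn": "apply_moves", "kwargs": {"deltas": [[[-2,-2,2,0,0,0],[-3,-2,1,0,0,0],[-3,-3,0,0,0,0],[-3,-3,0,0,0,0],[0,0,0,0,0,0]]]}}

```text
clock: 26.88
tcp_pos: [0.3958, 0.0852, 0.2799]
ee_rot: [2.142, 2.296, -0.007]
contact_force: [-1.2, -0.7, -1.0]
finger_gap: 0.0001
grip_force: 0.0
```

```bash
cat > lean2.py <<'E'
from h import *
st()
D=[viewer.grab_frame('top') for _ in range(10)]; m=np.zeros(D[0][1].shape,bool); m[199:206,188:194]=1
P=np.vstack([cloud('top',d,m) for _,d in D]); P=P[abs(P[:,2]-.142)<.015]; A=np.c_[P[:,:2]-P[:,:2].mean(0),np.ones(len(P))]
k=np.linalg.lstsq(A,P[:,2],rcond=None)[0]; print('top plane',len(P),P[:,2].mean(),np.degrees(k[:2]))
im=D[0][0]; b=np.zeros(m.shape,bool); b[190:212,183:207]=1; b&=orange(im)&(im[:,:,0]>225); print('top c',np.argwhere(b).mean(0))
D=[viewer.grab_frame('side') for _ in range(10)]; m[:]=0; m[146:153,244:248]=1
P=np.vstack([cloud('side',d,m) for _,d in D]); A=np.c_[P[:,0]-P[:,0].mean(),P[:,2]-P[:,2].mean(),np.ones(len(P))]
k=np.linalg.lstsq(A,P[:,1],rcond=None)[0]; print('front plane',len(P),'lean y deg',np.degrees(k[1]))
im=D[0][0]
for r in list(range(138,147))+list(range(152,157)): print(r,im[r,240:252,0],im[r,240:252,2])
# reference: control check on vertical extents of the base front face
E
python3 lean2.py
```

```text
26.88 tcp [0.3958 0.0852 0.2799] q [-0.1872  0.0544 -0.1672  2.0037  0.0144  1.0874 -0.2914] gap 0.00013072591968860483 F [-1.2248 -0.6832 -0.9672] T [-0.0664  0.0139  0.02  ]
[[-0.0694  0.9976 -0.0016]
 [ 0.9976  0.0694 -0.0045]
 [-0.0044 -0.0019 -1.    ]]
top plane 420 0.14253609750727342 [ 0.6658 -2.464 ]
top c [201.9747 190.8861]
front plane 279 lean y deg -4.430357158285198
138 [109 108 107 107 105 103 104 101  90  94 113 146] [113 114 122 132 135 135 135 131 117 112 124 154]
139 [234 231 233 255 255 255 255 255 255 255 255 255] [237 230 162  85  82  85  88  83  68  75 197 255]
140 [253 251 250 253 252 252 252 252 252 252 252 250] [255 255 164  23  21  30  33  33  29  30 217 255]
141 [248 247 246 249 248 248 248 248 248 248 248 247] [252 255 150  13  34  39  39  40  32  11 211 255]
142 [247 245 241 248 248 247 247 248 248 248 248 244] [251 255 149  16  34  43  40  40  32  17 176 255]
143 [247 245 239 250 249 249 249 249 249 250 248 236] [251 255 147  16  33  38  37  41  43  30 121 246]
144 [247 246 221 245 246 246 245 245 244 241 235 237] [251 255 148  40  55  60  61  61  60  48 104 239]
145 [247 247 211 210 209 208 207 207 206 206 214 241] [250 255 144  45  63  66  67  67  65  54 105 240]
146 [247 248 231 214 212 212 212 212 212 211 217 243] [249 255 199  42  60  66  68  67  65  54 106 240]
152 [249 251 175 194 214 212 212 213 212 211 210 237] [250 255 162  45  60  64  66  66  64  56  62 220]
153 [249 250 176 196 214 213 213 212 214 211 213 240] [250 255 160  52  51  54  56  53  52  44  52 215]
154 [248 248 171 183 189 186 184 176 168 172 216 249] [249 252 161 107  83  87  87  84  97 116 187 255]
155 [247 248 246 249 248 248 249 248 246 245 247 248] [247 250 251 255 255 255 255 255 255 255 255 252]
156 [246 247 248 249 249 249 249 249 249 248 248 247] [247 247 249 251 252 252 253 252 252 251 249 247]
```

Fingertip contact came at z≈.1417 on the +y side, which is home height and flat. To rule out a lean, I'll touch the −y edge too and compare heights.

Call:
{"fn": "apply_moves", "kwargs": {"deltas": [[[3,2,0,0,0,0],[3,2,-2,0,0,0],[3,2,-2.5,0,0,0],[2.3,1.6,-3,0,0,0],[0,0,-2.5,0,0,0]]]}}

```text
clock: 28.3
tcp_pos: [0.5164, 0.1691, 0.1795]
ee_rot: [2.135, 2.302, 0.006]
contact_force: [-0.6, 0.2, -1.0]
finger_gap: 0.0
grip_force: 0.0
```

Call:
{"fn": "apply_moves", "kwargs": {"deltas": [[[0,0,-1,0,0,0],[0,0,-0.45,0,0,0],[0,0,0,0,0,0]]]}}

```text
clock: 28.55
tcp_pos: [0.5119, 0.1647, 0.1665]
ee_rot: [2.138, 2.3, -0.003]
contact_force: [-0.4, -0.7, 0.7]
finger_gap: 0.0
grip_force: 0.0
```

Call:
{"fn": "apply_moves", "kwargs": {"deltas": [[[-0.2,-0.2,-0.3,0,0,0],[0,0,-0.2,0,0,0],[0,0,-0.1,0,0,0]]]}}

```text
clock: 28.8
tcp_pos: [0.511, 0.1632, 0.162]
ee_rot: [2.137, 2.298, 0.003]
contact_force: [0.4, 0.1, -0.3]
finger_gap: -0.0002
grip_force: 0.0
```

Call:
{"fn": "apply_moves", "kwargs": {"deltas": [[[0,0,-0.1,0,0,0]]]}}

```text
clock: 28.88
tcp_pos: [0.511, 0.1633, 0.1608]
ee_rot: [2.137, 2.299, 0.002]
contact_force: [-0.3, 0.7, -0.4]
finger_gap: 0.0001
grip_force: 0.0
```

Call:
{"fn": "apply_moves", "kwargs": {"deltas": [[[0,0,-0.1,0,0,0]]]}}

```text
clock: 28.97
tcp_pos: [0.511, 0.1634, 0.1595]
ee_rot: [2.137, 2.299, 0.002]
contact_force: [0.6, 0.6, -0.2]
finger_gap: 0.0003
grip_force: 0.0
```

Call:
{"fn": "apply_moves", "kwargs": {"deltas": [[[0,0,-0.05,0,0,0]]]}}

```text
clock: 29.05
tcp_pos: [0.511, 0.1634, 0.1588]
ee_rot: [2.137, 2.299, 0.001]
contact_force: [-1.1, -2.1, 8.6]
finger_gap: 0.0
grip_force: 4.1
```

Call:
{"fn": "apply_moves", "kwargs": {"deltas": [[[0,0,-0.05,0,0,0]]]}}

```text
clock: 29.13
tcp_pos: [0.5112, 0.1635, 0.1587]
ee_rot: [2.137, 2.299, 0.001]
contact_force: [-3.1, -2.2, 13.5]
finger_gap: 0.0001
grip_force: 6.2
```

Both edges are at the same height (TCP .1588), so the drift is flat and home. Retreat clear and hand in.

Call:
{"fn": "apply_moves", "kwargs": {"deltas": [[[0,0,0.5,0,0,0],[0,0,1.5,0,0,0],[0,0,3,0,0,0],[0,0,3,0,0,0],[-2,-1,3,0,0,0]]]}}

```text
clock: 29.55
tcp_pos: [0.4926, 0.1549, 0.2692]
ee_rot: [2.136, 2.301, 0.003]
contact_force: [1.1, 0.4, 0.6]
finger_gap: 0.0004
grip_force: 0.0
```

Call:
{"fn": "apply_moves", "kwargs": {"deltas": [[[-3,-2,1,0,0,0],[-3,-2,0,0,0,0],[-2,-2,0,0,0,0],[0,0,0,0,0,0],[0,0,0,0,0,0]]]}}

```text
clock: 29.97
tcp_pos: [0.41, 0.0926, 0.2785]
ee_rot: [2.138, 2.298, 0.001]
contact_force: [0.7, 0.5, 0.1]
finger_gap: 0.0
grip_force: 0.0
```

```bash
python3 lean2.py | head -8; python3 -c "
from station import close_job
print(close_job())"
```

```text
29.97 tcp [0.41   0.0926 0.2785] q [-0.1862  0.0804 -0.1763  1.9793  0.0187  1.0812 -0.2989] gap 1.9102292034411726e-05 F [0.6943 0.5146 0.1233] T [ 0.0168 -0.018  -0.014 ]
[[-0.0717  0.9974  0.0027]
 [ 0.9974  0.0717 -0.0015]
 [-0.0017  0.0026 -1.    ]]
top plane 367 0.1423797416724065 [-2.06   -1.4455]
top c [201.4571 190.6143]
front plane 280 lean y deg -3.586057823018262
138 [109 109 107 107 105 102 104 100  90  95 112 145] [112 115 121 131 134 135 136 130 118 112 124 153]
the job is handed in; nothing more can be done
None
```

I handed the job in at about 30 s with no verdict shown: by touch the drift is fully home and flat in both holes, the plate has moved about 10 mm into line and the gripper is clear; the one doubt is the side camera, which still read a 3.6° lean (limit about 3.5°).

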